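# Finish the sample board and put the tools away

## Task

Finish the tile sample in front of you and clear up after it: lay the larger loose tile in the empty seat of the wooden sample board and press it down firmly until it sits level, and stand the marker and the glue brush that lie beside it in the empty metal cup, the brush with its bristles up (the marker either way up). Let go of everything, leave the cup standing where it is, and do not disturb the other things on the desk.

Things in the scene. Friction and masses are not known exactly. Their poses are not given: they have to be found in the camera images.
- board: light wooden sample holder lying fixed on the desk, 160 mm along its x, 76 mm along its y, 12 mm thick (z up), with a row along its x of three square seats 4 mm deep: the two end ones already hold glass tiles that stand 4 mm proud, the middle one is empty. Origin: centre of its underside.
- seat (a point): centre of the floor of the empty middle seat of the board, 8 mm above the desk; axes as the board's. The seat is 33 mm square with sides along the board's x and y, 4 mm deep, edges chamfered 1.5 mm. The end tiles' centres are 52 mm away along +x and -x and they reach to within 40 mm of this point
- tile: the larger loose tile, of glass, 27 mm square, 8 mm thick, lying flat; fits the empty seat and then stands 4 mm above the board. Sides along its x and y. Origin: centre of its underside.
- cup: plain round tool cup of bare aluminium, empty, open at the top, 95 mm high, 72 mm across at the rim, walls 3 mm, standing loose (0.35 kg). Origin: centre of its underside, z up
- cup_floor (a point): centre of the cup's inner floor, on its axis, 5 mm above the desk; the rim is 90 mm above this point; the hollow is 62 mm across at the floor and 66 mm at the rim
- brush: flat glue brush lying on the desk near the middle, 177 mm long along its y, 12 mm wide and 12 mm high, thin handle; bristles at -y. Origin: centre of its underside
- brush_hair (a point): the bristle end of the brush, on its long centre line
- brush_butt (a point): the handle end of the brush, on its long centre line, 176 mm from the bristle end
- marker: capped felt marker lying on the desk, 132 mm long along its y, 18 mm wide and high. Origin: centre of its underside
- marker_a (a point): the +y end of the marker, on its long centre line
- marker_b (a point): the -y end of the marker, on its long centre line
- small_tile: 21 mm square glass tile, 8 mm thick, loose on the desk: the smaller of the two loose tiles, a bystander
- tape: roll of masking tape lying flat, 83 mm across, 19 mm high, a bystander
- jar_a: glass jar of cut tiles with a lid, 55 mm across, 74 mm high, a bystander
- jar_g: glass jar of cut tiles with a lid, 49 mm across, 66 mm high, a bystander
- tweezer: flat steel tweezers lying on the desk, 131 mm long along their y, 15 mm wide, 9 mm high, a bystander
- glue: glue pot with cap, 66 mm across, 111 mm high, a bystander
- dish: shallow dish of cut tiles, 102 mm across, 26 mm high, a bystander
There are look-alikes about, which are no part of the job. What is shaped like the brush but orange is not meant.

How it is judged:
By the outcome, as a careful person would: the job done as asked, in the order asked, and still so for the second after the job is handed in, with the robot touching nothing.
It also fails if it takes over 72 s, if anything falls off the work surface, if the arm or the gripper's body presses on something with over 40 N, if the wrist force passes 120 N, or if a joint passes its speed limit or range.

## Robot

A 6-joint arm with a two-finger parallel gripper is mounted at the origin on a cart in front of the work surface, level with it; the furniture and walls round the work are solid. World frame = base frame: x ahead of the robot, y to its left, z up, the work surface at z = 0. Lengths are in m, angles in rad, forces in N, time in s.
With the tool pointing down it reaches from about 0.3 to 0.775 m from the base axis. Payload 14.6 kg.
Tool frame: the origin (TCP) lies between the finger pads; the fingertips stand 22 mm ahead of it and the grasp point (between the pads) lies 3 mm ahead of it; z points along the fingers, y is the direction in which the jaws open and shut (so a half turn about z gives the same grasp; the last joint's range is limited). The gripper opens to 94 mm and grips with 3 to 60 N. Pads are 16 mm wide; open, the fingers measure 119 mm over their backs; the gripper's body (75 mm by 177 mm) begins 78 mm behind the grasp point.
Start: joints at [-1.376, 0.3, 1.521, -0, 1.321, -0.067], TCP at [0.142, -0.531, 0.227] pointing down, gripper open.
Joint ranges: [-3.03, 3.03], [-0.79, 2.21], [0.23, 2.52], [-1.04, 4.18], [0, 3.07], [-2.55, 2.55]. Speed limits (rad/s): [2.22, 2.22, 2.57, 3.14, 3.14, 3.14].

## Interface

Orientations are given as [roll, pitch, yaw] about the fixed x, y, z axes, in that order (R = Rz(yaw) Ry(pitch) Rx(roll)).
In Python, from rig import arm gives the robot as it stands.
- The arm moves only by the tool carry_out, never from a script. Its argument "plan" is a list of rows, each a list of 3 entries, a list of its own where there are three numbers: the turn, a rotation vector about the tool's x, y, z in degrees, then the shift along the tool's x, y, z in mm, then the gripper command: -1 is shut, 1 is fully open, values between are in proportion. A call has 1 to 5 rows; each row is the pose to reach, as a shift and turn from the pose commanded when the call began, along the tool's axes at that moment; what a row does not reach only later rows make up. A row lasts 1/12 s, in which the tool goes at most 41.7 mm and 7.16 degrees, less where a joint would pass 70% of its speed; a pose out of reach is approached as far as the arm can. A call with a gripper value outside its range is refused whole. The fingers move at their own pace and stop on an object; the grip force is fixed at half the most. Time passes only in rows, so rows that repeat a pose let the fingers close. It gives the time, the measured TCP pose, the force and the opening at its end, in the units of the state.
- arm.read_state(): the state, without advancing time (a new reading comes with each control period).
- arm.read_camera(name): name is "side" or "top"; returns the picture (384x512x3 uint8, red, green, blue); there is no depth.
- arm.get_calibration(name): a dict with "K" (3x3 intrinsics, pixels), "dist_coeffs" ([k1, k2, p1, p2, k3] as OpenCV has them; the pictures are not rectified), "R" (3x3) and "t" (3): a world point X has camera coordinates R X + t. Camera axes: x right, y down, z forward; pixel columns grow to the right and rows downward; lengths in m; the calibration is good to about 2 mm. A picture is of the moment at which its call begins. get_calibration takes no time and is no camera call.
- arm.finish_job(): hands the job in, once; it reports no verdict.
Trained networks look in the newest picture that a camera, given by its name, has taken for a name from the list of things; names that differ only in an ending like _2 or _b are one class to them, and where a whole thing is asked for, a point or a joint stands for the part that bears it (a point fixed in the world has none). Each returns a list of dicts, best first, with "confidence" (0 to 1); they miss things now and then, are a little off and sometimes report something else, mostly with a low value. They report only what shows in the picture. A call takes as long as a camera call. They do not tell look-alikes from the thing itself.
- arm.silhouettes(target, camera): "pixels" (384x512 bool, what is visible of it) and "location" ([row, column] in pixels, amid what is visible of it).
- arm.pinpoint(target, camera): "location" ([row, column] in pixels: a listed point, or the origin of a listed thing).
The state is a dict: "t": time; "q": joint angles; "joint_velocities": joint speeds; "tau": joint torques, N m; "tcp_pos": TCP position; "orientation": TCP orientation; "force": force on the tool from outside, world axes, zero at the start; "wrist_torque": the same for the moment, N m; "width": finger opening in m.
Only numpy, scipy, OpenCV 4.12 (cv2) and the standard library are available. Lean on these libraries where they do the work, as an engineer would, in place of code of your own. Each camera call takes 0.05 s, during which the arm holds its last target.

## Working session

There is one attempt and no reset: what is moved stays moved. The work goes in short steps, Python scripts to look and compute and a tool call to move; the robot and the scene stay as the last step left them, time stands still between calls to the robot, and variables do not carry over. Pictures are saved under pics/ and viewed, and the job is handed in when it is done.

Besides the shell and the picture viewer there is one more tool, called after ">>>" as a command line: name --argument value ..., lists and objects as JSON in quotes. carry_out: Moves the arm, as the interface text tells. Its arguments: {"type":"object","properties":{"plan":{"type":"array"}},"required":["plan"]}

```bash
ls; mkdir -p pics; python3 - <<'E'
from rig import arm
import cv2,numpy as np
for n in ["side","top"]:
    im=arm.read_camera(n); cv2.imwrite(f"pics/{n}0.png",cv2.resize(im[:,:,::-1],(800,600),interpolation=cv2.INTER_CUBIC))
    c=arm.get_calibration(n); print(n,np.round(np.array(c["K"]),1).tolist(),c["dist_coeffs"],(-np.array(c["R"]).T@np.array(c["t"])).round(3), np.round(c["R"],2).tolist())
print(arm.read_state())
E
```

```text
pics
side [[401.8, 0.0, 257.3], [0.0, 401.8, 189.1], [0.0, 0.0, 1.0]] [-0.00898909  0.          0.          0.          0.        ] [ 0.502 -1.256  0.591] [[1.0, -0.06, 0.02], [-0.01, -0.42, -0.91], [0.07, 0.91, -0.42]]
top [[429.7, 0.0, 253.0], [0.0, 429.7, 190.2], [0.0, 0.0, 1.0]] [-0.01356064  0.          0.          0.          0.        ] [ 0.279 -0.029  1.736] [[0.02, -1.0, 0.01], [-0.99, -0.02, -0.17], [0.17, -0.01, -0.99]]
{'t': 0.1, 'q': array([-1.37562457e+00,  3.00392486e-01,  1.52148559e+00,  9.65709247e-06,
        1.32070864e+00, -6.65942276e-02]), 'joint_velocities': array([ 0.00054101, -0.00194053, -0.00297464,  0.00103944, -0.00146026,
        0.00185746]), 'tau': array([-6.61714912e-04, -5.32646334e+01, -3.53284371e+01,  7.09119765e-02,
        2.34872400e-02, -5.99852046e-05]), 'tcp_pos': array([ 0.14229594, -0.53106459,  0.22696984]), 'orientation': array([-3.14060142e+00, -7.54833145e-05,  2.61763556e-01]), 'force': array([ 0.41923422, -0.57933361, -0.5329553 ]), 'wrist_torque': array([-0.02755508,  0.00734627,  0.02761357]), 'width': 0.0939518547520161}
```

View pics/side0.png

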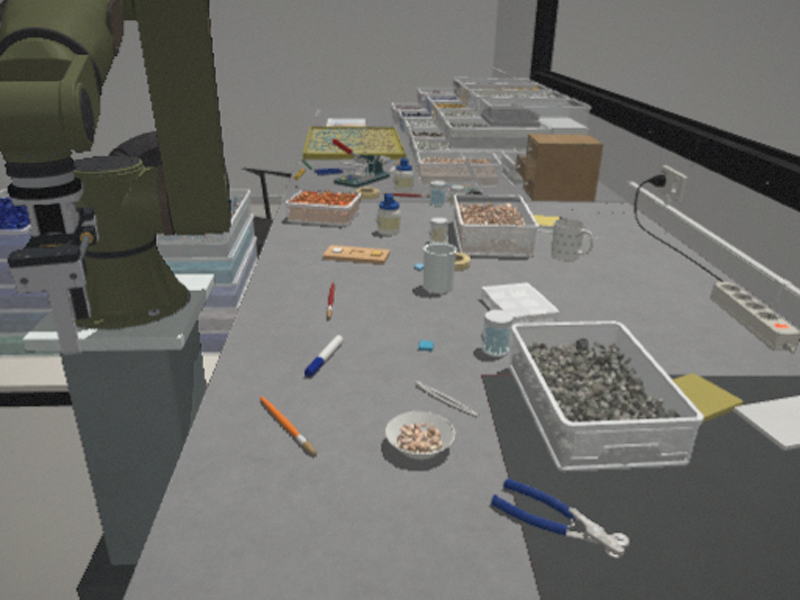

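View pics/top0.png

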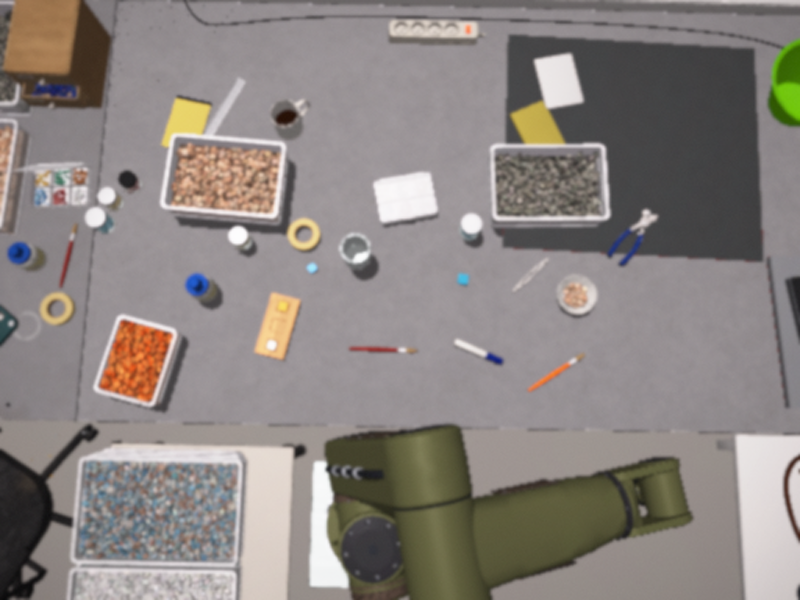

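Top view, 800x600 pixels: board (277,326), cup (355,250), red brush (382,349), orange look-alike brush (556,372), marker (478,351), and two loose blue tiles at (312,267) and (463,279). The side view shows the same layout. Next I'll measure the candidates and enlarge the tiles.

```bash
cat > h.py <<'E'
from rig import arm
import cv2,numpy as np
def ray(cam,rc):
    c=arm.get_calibration(cam);K=np.array(c["K"]);d=np.array(c["dist_coeffs"]).ravel();R=np.array(c["R"]);t=np.array(c["t"]).ravel()
    p=cv2.undistortPoints(np.array([[[rc[1],rc[0]]]],float),K,d)[0,0]
    return -R.T@t,R.T@np.array([p[0],p[1],1.])
def plane(cam,rc,z):
    o,d=ray(cam,rc);return o+d*(z-o[2])/d[2]
def proj(cam,X):
    c=arm.get_calibration(cam)
    p=cv2.projectPoints(np.array(X,float).reshape(-1,1,3),cv2.Rodrigues(np.array(c["R"]))[0],np.array(c["t"],float),np.array(c["K"]),np.array(c["dist_coeffs"]))[0]
    return p[:,0,::-1]
E
python3 - <<'E'
from h import *
np.set_printoptions(precision=4,suppress=True)
top=arm.read_camera("top");side=arm.read_camera("side")
Z=dict(tile=0,small_tile=0,seat=.008,board=0,cup=0,cup_floor=.005,brush=0,brush_hair=.006,brush_butt=.006,marker=0,marker_a=.009,marker_b=.009)
for n,z in Z.items():
    for cam in["top","side"]:
        for r in arm.pinpoint(n,cam)[:4]:
            if r["confidence"]>.2: print(n,cam,round(r["confidence"],2),np.array(r["location"]).round(1),plane(cam,r["location"],z)[:2])
def crop(im,r,c,h,s): return cv2.resize(im[r-h:r+h,c-h:c+h,::-1],(s,s),interpolation=cv2.INTER_NEAREST)
a=np.hstack([crop(top,171,200,14,390),crop(top,179,296,14,390)])
cv2.imwrite("pics/tiles.png",a)
for cam in["top","side"]:
  for r in arm.silhouettes("tile",cam)[:4]+arm.silhouettes("small_tile",cam)[:4]: 
    print(cam,r["confidence"],r["location"],r["pixels"].sum())
E
```

```text
tile top 0.35 [178.8 293.2] [ 0.626  -0.2032]
tile top 0.27 [165.  228.6] [0.6789 0.0645]
tile side 0.59 [223.2 274.3] [ 0.632 -0.223]
small_tile top 0.61 [218.9 289. ] [ 0.4598 -0.1866]
small_tile top 0.52 [153. 156.] [0.7239 0.3675]
small_tile top 0.45 [226.6 264.7] [ 0.4268 -0.0884]
small_tile top 0.44 [172.7 199.9] [0.644  0.1819]
small_tile side 0.48 [170.1 267.8] [0.6496 0.1941]
seat top 0.86 [209.7 177.7] [0.4877 0.2647]
seat top 0.24 [152.3 197.7] [0.7283 0.1934]
seat side 0.96 [165.  226.1] [0.4869 0.2302]
seat side 0.61 [207.8 205.3] [ 0.4242 -0.1344]
seat side 0.35 [164.3 227.9] [0.494  0.2377]
board top 0.87 [208.  180.1] [0.4958 0.2566]
board side 0.85 [165.9 229.3] [0.4995 0.2406]
cup top 0.88 [164.9 225.8] [0.6791 0.0761]
cup top 0.49 [223.7 306. ] [ 0.4416 -0.2556]
cup side 0.66 [185.4 281.8] [0.6871 0.0482]
cup_floor top 0.8 [161.1 226.7] [0.6941 0.0725]
brush top 0.58 [221.2 245.5] [ 0.4472 -0.0104]
brush top 0.56 [238.1 352.9] [ 0.387  -0.4449]
brush side 0.64 [273.4 182.6] [ 0.3868 -0.4582]
brush side 0.45 [194.4 210.4] [ 0.4352 -0.0211]
brush_hair top 0.57 [224.1
[... 689 characters left out ...]
0.63 [224.8 306.3] [ 0.4364 -0.2556]
marker_a top 0.49 [221.  289.8] [ 0.4505 -0.189 ]
marker_a top 0.43 [230.3 317.2] [ 0.4151 -0.2994]
marker_a top 0.3 [224.  243.1] [ 0.4348 -0.001 ]
marker_a side 0.79 [239.6 192.8] [ 0.4005 -0.3213]
marker_a side 0.76 [217.  215.9] [ 0.459  -0.1966]
marker_b top 0.63 [224.8 306.3] [ 0.4364 -0.2556]
marker_b top 0.49 [221.  289.8] [ 0.4505 -0.189 ]
marker_b top 0.43 [230.3 317.2] [ 0.4151 -0.2994]
marker_b top 0.3 [224.  243.1] [ 0.4348 -0.001 ]
marker_b side 0.79 [239.6 192.8] [ 0.4005 -0.3213]
marker_b side 0.76 [217.  215.9] [ 0.459  -0.1966]
top 0.55 [178.7, 295.8] 37
top 0.41 [223.8, 256.4] 53
side 0.55 [163.6, 225.7] 349
side 0.46 [213.6, 316.0] 527
```

View pics/tiles.png

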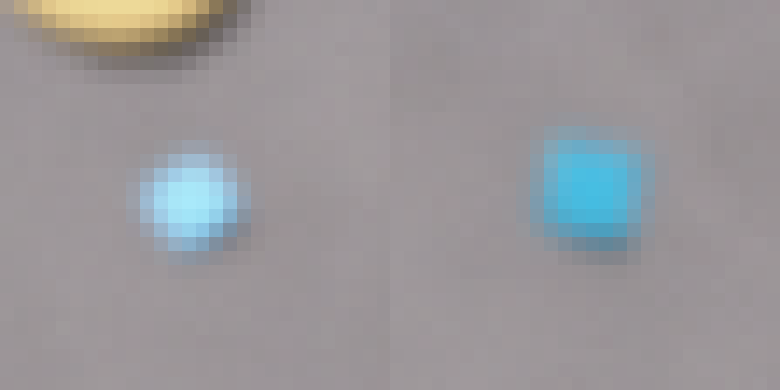

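Of the two loose tiles, the one at top pixel (r179,c296) spans about 7 px, or 27 mm. The one at (171,199) spans about 5.5 px, or 21 mm. So the right-hand one is the larger tile, and the left one by the tape is the small_tile bystander. For the brush, red at (224,245) is the one meant; orange at (238,355) is excluded. There's one marker, at (225,306). Next, enlarged crops to confirm and measure.

```bash
python3 - <<'E'
from h import *
top=arm.read_camera("top");side=arm.read_camera("side")
np.save("top0.npy",top);np.save("side0.npy",side)
def crop(im,r0,r1,c0,c1,s): 
    o=cv2.resize(im[r0:r1,c0:c1,::-1],None,fx=s,fy=s,interpolation=cv2.INTER_NEAREST);return o
cv2.imwrite("pics/c1.png",crop(top,180,240,155,335,4.4))
cv2.imwrite("pics/c2.png",crop(top,140,185,190,310,6))
cv2.imwrite("pics/c3.png",crop(side,150,245,190,300,6))
E
```

```text
(no output)
```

View pics/c1.png

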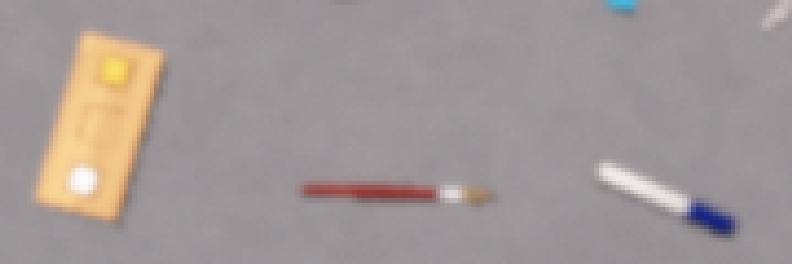

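View pics/c2.png

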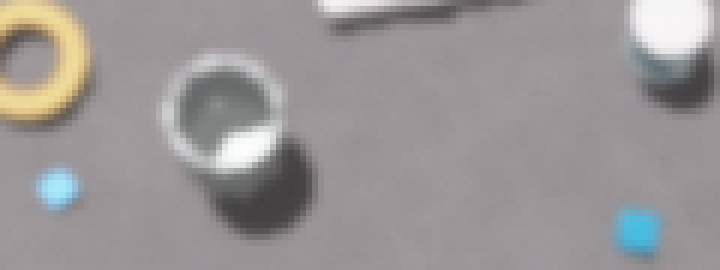

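View pics/c3.png

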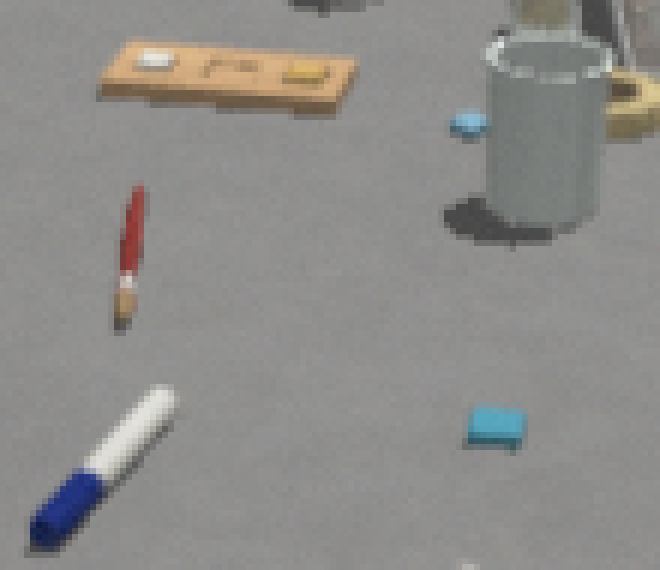

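```bash
cat > fit.py <<'E'
from h import *
from scipy.optimize import least_squares
S=8
def prism(w,l,h):
    return np.array([[sx*w/2,sy*l/2,z] for z in(0,h) for sx in(-1,1) for sy in(-1,1)])
def render(cam,V,roi):
    r0,r1,c0,c1=roi
    p=proj(cam,V); pts=np.stack([(p[:,1]-c0+.5)*S-.5,(p[:,0]-r0+.5)*S-.5],1).astype(np.float32)
    hull=cv2.convexHull(pts)
    m=np.zeros(((r1-r0)*S,(c1-c0)*S),np.uint8)
    cv2.fillConvexPoly(m,np.round(hull*16).astype(np.int32),255,cv2.LINE_AA,4)
    m=cv2.resize(m.astype(np.float32)/255,(c1-c0,r1-r0),interpolation=cv2.INTER_AREA)
    return m
def fit(obs,dims,x0,blur=.6):
    # obs: list of (cam,alpha,roi)
    def T(x):
        c,s=np.cos(x[2]),np.sin(x[2]);return prism(*dims)@np.array([[c,-s,0],[s,c,0],[0,0,1]]).T+[x[0],x[1],0]
    def res(x):
        o=[]
        for cam,a,roi in obs:
            m=cv2.GaussianBlur(render(cam,T(x),roi),(0,0),blur)
            k=(m*a).sum()/(m*m).sum(); k=min(max(k,.5),1.5)
            o.append((k*m-a).ravel())
        return np.concatenate(o)
    best=None
    for dy in np.radians(np.arange(-40,50,10)) if len(x0)==2 or x0[2] is None else [0]:
        y=(x0[2] if len(x0)>2 and x0[2] is not None else 0)+dy
        r=least_squares(res,[x0[0],x0[1],y],diff_step=1e-2*1,x_scale=[.01,.01,.1],method='trf')
        r=least_squares(res,r.x,diff_step=3e-3,x_scale=[.01,.01,.1])
        if best is None or r.cost<best.cost: best=r
    return best
E
python3 - <<'E'
from fit import *
np.set_printoptions(precision=4,suppress=True)
I={c:np.load(c+"0.npy").astype(float) for c in("top","side")}
def chroma(cam,roi,sgn):
    r0,r1,c0,c1=roi;im=I[cam][r0:r1,c0:c1];d=sgn*(im[...,2]-im[...,0]);d=d-np.median(d);
    return np.clip(d/np.percentile(d,99) if False else d/np.sort(d.ravel())[-12:].mean(),0,1)
rt=(165,195,280,312);rs=(208,236,258,290)
ot=("top",chroma("top",rt,1),rt);os=("side",chroma("side",rs,1),rs)
for n,o in(("both",[ot,os]),("top",[ot]),("side",[os])):
    r=fit(o,(.027,.027,.008),[.627,-.213,None]);print("tile",n,r.x[:2],np.degrees(r.x[2]),r.cost)
rt=(182,236,155,202);rs=(150,175,200,256)
def solid(cam,roi):
    a=chroma(cam,roi,-1)
    r0,r1,c0,c1=roi;im=I[cam][r0:r1,c0:c1];d=-(im[...,2]-im[...,0]);d-=np.median(np.r_[d[0],d[-1],d[:,0],d[:,-1]])
    m=cv2.morphologyEx((d>25).astype(np.uint8),cv2.MORPH_CLOSE,np.ones((9,9)))
    inner=cv2.erode(m,np.ones((3,3)))
    a=np.clip(d/np.median(d[inner>0]),0,1.0);a[inner>0]=1;return a
ot=("top",solid("top",rt),rt);os=("side",solid("side",rs),rs)
for n,o in(("both",[ot,os]),("top",[ot]),("side",[os])):
  for y0 in np.radians([60,75,90,105]):
    r=fit(o,(.160,.076,.012),[.497,.247,y0]);print("board",n,r.x[:2],np.degrees(r.x[2]),r.cost)
E
```

```text
tile both [ 0.6273 -0.2137] -9.152981908702833 1.5978511609822852
tile top [ 0.6282 -0.214 ] 78.27595119278436 0.2493034243376931
tile side [ 0.6268 -0.2135] -9.113095207670652 1.2179799382328715
board both [0.4939 0.2674] -13.463455752521758 6.327650558824009fit.py:22: RuntimeWarning: invalid value encountered in scalar divide
  k=(m*a).sum()/(m*m).sum(); k=min(max(k,.5),1.5)
Traceback (most recent call last):
  File "fit.py", line 29, in fit
    r=least_squares(res,r.x,diff_step=3e-3,x_scale=[.01,.01,.1])
  File "fit.py", line 21, in res
    m=cv2.GaussianBlur(render(cam,T(x),roi),(0,0),blur)
                       ~~~~~~^^^^^^^^^^^^^^
  File "fit.py", line 8, in render
    p=proj(cam,V); pts=np.stack([(p[:,1]-c0+.5)*S-.5,(p[:,0]-r0+.5)*S-.5],1).astype(np.float32)
  File "h.py", line 10, in proj
    c=arm.get_calibration(cam)
ValueError: time passes only in moves, steps and waits
```

```bash
python3 - <<'E'
s=open('h.py').read()
s=s.replace("def ray","_C={c:{k:np.array(v,float) for k,v in arm.get_calibration(c).items() if k in('K','dist_coeffs','R','t')} for c in('top','side')}\ndef ray").replace("arm.get_calibration(cam)","_C[cam]")
open('h.py','w').write(s)
s=open('fit.py').read()
i=s.index("    best=None")
s=s[:i]+'''    from scipy.optimize import minimize
    sc=np.array([.003,.003,.05])
    f=lambda u:(res(np.array(x0)+u*sc)**2).sum()
    r=minimize(f,np.zeros(3),method="Nelder-Mead",options=dict(initial_simplex=np.vstack([np.zeros(3),np.eye(3)*2]),xatol=.01,fatol=1e-4,maxiter=300))
    r.x=np.array(x0)+r.x*sc;return r
'''
s=s.replace("(m*m).sum()","((m*m).sum()+1e-9)")
open('fit.py','w').write(s)
E
cat > obj.py <<'E'
from fit import *
np.set_printoptions(precision=4,suppress=True)
I={c:np.load(c+"0.npy").astype(float) for c in("top","side")}
def diff(cam,roi,f):
    r0,r1,c0,c1=roi;im=I[cam][r0:r1,c0:c1];d=f(im);return d-np.median(np.r_[d[0],d[-1],d[:,0],d[:,-1]])
rb=lambda im:im[...,0]-im[...,2]
def solid(cam,roi,f,th=25,k=9):
    d=f(cam,roi) if False else diff(cam,roi,f)
    m=cv2.morphologyEx((d>th).astype(np.uint8),cv2.MORPH_CLOSE,np.ones((k,k)))
    inner=cv2.erode(m,np.ones((3,3)))
    a=np.clip(d/np.median(d[inner>0]),0,1.0);a[inner>0]=1;return a
E
python3 - <<'E'
from obj import *
rt=(182,236,155,202);rs=(150,175,200,256)
ot=("top",solid("top",rt,rb),rt);os=("side",solid("side",rs,rb),rs)
for n,o in(("both",[ot,os]),("top",[ot]),("side",[os])):
    r=fit(o,(.160,.076,.012),[.495,.26,np.radians(-14)]);print("board",n,r.x[:2],np.degrees(r.x[2]),r.fun)
rt=(165,195,280,312);rs=(208,236,258,290);br=lambda im:-rb(im)
def a(cam,roi):
    d=diff(cam,roi,br);return np.clip(d/np.sort(d.ravel())[-12:].mean(),0,1)
ot=("top",a("top",rt),rt);os=("side",a("side",rs),rs)
for n,o in(("both",[ot,os]),("top",[ot]),("side",[os])):
  for w in(.027,.021):
    r=fit(o,(w,w,.008),[.627,-.213,np.radians(-9)]);print("tile",w,n,r.x[:2],np.degrees(r.x[2]),r.fun)
# elongated: absolute colour difference (no shadow: saturation or brightness up)
def ab(im): 
    return np.maximum(np.abs(rb(im)),np.clip(im.mean(-1)-150,0,None)*2) 
for n,dims,x0,rt,rs in(("brush",(.012,.176,.010),[.437,0,0],(214,234,213,276),(178,210,204,220)),
                    ("marker",(.018,.132,.018),[.433,-.25,0],(210,240,285,328),(210,246,190,226))):
    for cam,roi in(("top",rt),("side",rs)):
        bg=np.median(I[cam][roi[0]:roi[1],roi[2]:roi[3]].reshape(-1,3),0)
        d=np.abs((I[cam][roi[0]:roi[1],roi[2]:roi[3]]-bg)); im=I[cam][roi[0]:roi[1],roi[2]:roi[3]]
        ch=np.abs(rb(im)-(bg[0]-bg[2]));br_=np.clip(im.mean(-1)-bg.mean(),0,None)
        w=np.maximum(ch,br_);w=np.clip(w-12,0,40)
        yy,xx=np.nonzero(w>0);ww=w[yy,xx]
        P=np.array([plane(cam,(y+roi[0],x+roi[2]),dims[2]/2)[:2] for y,x in zip(yy,xx)])
        c=(P*ww[:,None]).sum(0)/ww.sum();C=((P-c)*ww[:,None]).T@(P-c)/ww.sum();e,v=np.linalg.eigh(C);u=v[:,1];
        if u[1]<0:u=-u
        s=(P-c)@u;print(n,cam,"cent",c,"mid",c+u*(s.min()+s.max())/2,"dir",u,"yaw",np.degrees(np.arctan2(-u[0],u[1])),"len",s.max()-s.min())
# cup: rim ellipse
E
```

```text
board both [0.4938 0.2674] -13.660701268818823 12.521707719531898
board top [0.4938 0.2673] -13.629837281695913 5.4874513861663665
board side [0.4936 0.268 ] -13.155042417953393 6.909548690977509
tile 0.027 both [ 0.6272 -0.2137] -9.35045020415218 3.1917911855925314
tile 0.021 both [ 0.6271 -0.2133] 9.357421186933996 5.117986129937778
tile 0.027 top [ 0.6281 -0.214 ] -11.206421878352163 0.4905195515001344
tile 0.021 top [ 0.6279 -0.214 ] -8.710559595499893 2.3776357138905517
tile 0.027 side [ 0.6269 -0.2135] -8.473860040118506 2.428035218429076
tile 0.021 side [ 0.6269 -0.2128] 18.507152416630113 2.105608828199852
brush top cent [ 0.4388 -0.0034] mid [ 0.4388 -0.0066] dir [0.0129 0.9999] yaw -0.7374330423731627 len 0.1737641584346402
brush side cent [ 0.438  -0.0073] mid [ 0.4381 -0.003 ] dir [0.0126 0.9999] yaw -0.7209899399492846 len 0.18502388429033262
marker top cent [ 0.4378 -0.2547] mid [ 0.4382 -0.2536] dir [0.3982 0.9173] yaw -23.46848034923097 len 0.13984638330882732
marker side cent [ 0.4331 -0.258 ] mid [ 0.4353 -0.2521] dir [0.3529 0.9356] yaw -20.667106235890614 len 0.15958029331192072
```

```bash
python3 - <<'E'
from obj import *
from scipy.optimize import minimize
def vert(x):
    t=np.linspace(0,2*np.pi,40)[:-1]
    return np.vstack([np.c_[x[0]+.036*np.cos(t),x[1]+.036*np.sin(t),0*t+.095],np.c_[x[0]+.034*np.cos(t),x[1]+.034*np.sin(t),0*t]])
print("rim top eyeball",plane("top",(140+110/6,190+222/6),.095), "side base bottom", plane("side",(150+225/6,190+545/6),0))
S_={}
for cam in("top","side"):
    arm.read_camera(cam)
    for r in arm.silhouettes("cup",cam):
        print(cam,r["confidence"],np.round(r["location"],1),r["pixels"].sum())
    r=arm.silhouettes("cup",cam)[0];S_[cam]=r["pixels"].astype(float)
np.savez("cupsil.npz",**S_)
roi=dict(top=(135,190,205,250),side=(140,200,255,305))
for cams in(["top"],["side"],["top","side"]):
    def f(u):
        x=np.array([.687,.07])+u*.003
        return sum(((render(c,vert(x),roi[c])-S_[c][roi[c][0]:roi[c][1],roi[c][2]:roi[c][3]])**2).sum() for c in cams)
    r=minimize(f,[0,0],method="Nelder-Mead",options=dict(initial_simplex=[[0,0],[3,0],[0,3]]));print(cams,np.array([.687,.07])+r.x*.003,r.fun)
for n,dims,x0,rt,rs in(("brush",(.009,.176,.010),[.438,-.004,0.],(214,234,213,276),(178,210,204,220)),
                    ("marker",(.018,.132,.018),[.435,-.253,np.radians(-23)],(210,240,285,328),(210,246,190,226))):
    O={}
    for cam,ro in(("top",rt),("side",rs)):
        im=I[cam][ro[0]:ro[1],ro[2]:ro[3]];bg=np.median(im.reshape(-1,3),0)
        w=np.maximum(np.abs(rb(im)-(bg[0]-bg[2])),np.clip(im.mean(-1)-bg.mean(),0,None));O[cam]=(cam,np.clip((w-8)/40,0,1),ro)
    for o in(["top"],["side"],["top","side"]):
        r=fit([O[c] for c in o],dims,x0);print(n,o,r.x[:2],np.degrees(r.x[2]),r.fun)
E
```

```text
rim top eyeball [0.6837 0.0664 0.095 ] side base bottom [0.6815 0.0303 0.    ]
top 0.84 [161.  230.1] 345
side 0.91 [170.9 279. ] 625
['top'] [0.6825 0.0656] 7.74228580208487
['side'] [0.6831 0.0632] 23.26143075412409
['top', 'side'] [0.6831 0.0653] 33.465749532605884
brush ['top'] [ 0.4388 -0.006 ] -0.6943667983168776 6.0127558529074765
brush ['side'] [ 0.438  -0.0025] -0.6577193518539066 8.399904261750782
brush ['top', 'side'] [ 0.4385 -0.0052] -0.630830610493503 15.375728146704107
marker ['top'] [ 0.4383 -0.2535] -23.598447245683904 8.294058442596047
marker ['side'] [ 0.4356 -0.2524] -20.140385934648137 48.535057527602305
marker ['top', 'side'] [ 0.4378 -0.2538] -22.717956499117307 60.51183149621136
```

```bash
cat > mv.py <<'E'
from h import *
import sys
from scipy.spatial.transform import Rotation as Ro
np.set_printoptions(precision=4,suppress=True)
def rel(pos,rpy_deg,R=None):
    s=arm.read_state();R0=Ro.from_euler("xyz",s["orientation"]);R1=R if R is not None else Ro.from_euler("xyz",rpy_deg,degrees=True)
    print("t",round(s["t"],2),"tcp",s["tcp_pos"],np.degrees(s["orientation"]).round(1),"F",s["force"].round(1),"w",round(s["width"],4),"q",s["q"].round(2))
    rv=(R0.inv()*R1).as_rotvec(degrees=True);sh=R0.inv().apply(np.array(pos)-s["tcp_pos"])*1000
    print("turn",rv.round(2),"shift",sh.round(1),"rows",np.linalg.norm(rv)/7.16,np.linalg.norm(sh)/41.7)
if __name__=="__main__":
    a=list(map(float,sys.argv[1:]));rel(a[:3],a[3:6])
E
python3 mv.py .6275 -.2138 .15 180 0 80.5
```

```text
t 2.0 tcp [ 0.1423 -0.5313  0.2275] [-180.    0.   15.] F [-0.2 -0.6 -0.9] w 0.094 q [-1.38  0.3   1.52 -0.    1.32 -0.07]
turn [ -0.   -0.  -65.5] shift [ 550.8 -181.1   77.5] rows 9.148345513622983 14.02747797517666
```

>>> carry_out --plan '[[[0,0,-7],[40,-13,4],0.3],[[0,0,-14],[80,-26,8],0.3],[[0,0,-21],[120,-39,12],0.3],[[0,0,-28],[160,-52,16],0.3],[[0,0,-35],[196,-64,20],0.3]]'

```text
t: 2.42
tcp_pos: [0.3165, -0.4174, 0.2075]
orientation: [3.141, 0.0, 0.878]
force: [1.2, -0.4, -0.5]
width: 0.0643
```

```bash
python3 mv.py .6275 -.2138 .15 180 0 80.5
```

```text
t 2.42 tcp [ 0.3165 -0.4174  0.2075] [180.    0.   50.3] F [ 1.2 -0.4 -0.5] w 0.0643 q [-0.99  0.26  1.62  0.    1.26 -0.3 ]
turn [  0.02   0.01 -30.17] shift [355.2 109.4  57.5] rows 4.213605014019716 9.018835142728502
```

>>> carry_out --plan '[[[0,0,-6],[39,12,6],0.3],[[0,0,-12],[78,24,12],0.3],[[0,0,-18],[117,36,18],0.3],[[0,0,-24],[156,48,24],0.3],[[0,0,-30.2],[195,60,30],0.3]]'

```text
t: 2.83
tcp_pos: [0.4879, -0.3064, 0.1773]
orientation: [3.141, 0.0, 1.405]
force: [0.3, -0.1, -0.2]
width: 0.061
```

```bash
python3 mv.py .6275 -.2138 .10 180 0 80.5
```

```text
t 2.83 tcp [ 0.4879 -0.3064  0.1773] [180.    0.   80.5] F [ 0.3 -0.1 -0.2] w 0.061 q [-0.62  0.4   1.5  -0.    1.24 -0.46]
turn [ 0.01  0.01 -0.  ] shift [114.4 122.3  77.3] rows 0.0023734782840163947 4.423875216625607
```

>>> carry_out --plan '[[[0,0,0],[26,27,17],0.3],[[0,0,0],[51,55,34],0.3],[[0,0,0],[77,82,52],0.3],[[0,0,0],[102,110,69],0.3],[[0,0,0],[114.4,122.3,97],0.3]]'

```text
t: 3.25
tcp_pos: [0.63, -0.2135, 0.0812]
orientation: [3.138, 0.0, 1.402]
force: [0.1, -0.3, 0.9]
width: 0.0609
```

```bash
python3 mv.py .6275 -.2138 .0250 180 0 80.5; python3 - <<'E'
from mv import *
im=arm.read_camera("side");im2=arm.read_camera("top")
cv2.imwrite("pics/s1.png",np.hstack([cv2.resize(im[150:250,220:320,::-1],(400,400),interpolation=0),cv2.resize(im2[140:220,255:335,::-1],(400,400),interpolation=0)]))
s=arm.read_state();R=Ro.from_euler("xyz",s["orientation"])
for y in(-.0305,.0305):
    print(proj("side",s["tcp_pos"]+R.apply([0,y,.022])), proj("side",s["tcp_pos"]+R.apply([0,0,.022])))
E
```

```text
t 3.25 tcp [ 0.63   -0.2135  0.0812] [179.8   0.   80.3] F [ 0.1 -0.3  0.9] w 0.0609 q [-0.38  0.69  1.3   0.    1.15 -0.21]
turn [ 0.22  0.02 -0.17] shift [-0.7 -2.6 56.2] rows 0.03887806328056784 1.349909792839666
[[204.9534 262.285 ]] [[205.6946 272.6355]]
[[206.4388 283.0295]] [[205.6946 272.6355]]
```

View pics/s1.png

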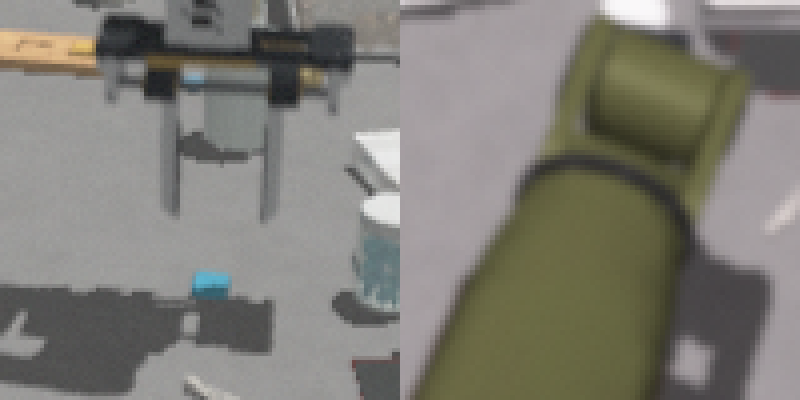

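```bash
python3 - <<'E'
from mv import *
im=arm.read_camera("side")
s=arm.read_state();R=Ro.from_euler("xyz",s["orientation"]);print(s["tcp_pos"],np.degrees(s["orientation"]),s["width"])
w=s["width"]/2
P=[s["tcp_pos"]+R.apply([x,y,.022]) for x in(-.008,.008) for y in(-w-.0125,-w,w,w+.0125)]
p=proj("side",P);print(p)
c=cv2.resize(im[160:235,240:315,::-1],(600,600),interpolation=0)
for r,cc in p: cv2.circle(c,(int((cc-240+.5)*8),int((r-160+.5)*8)),3,(0,0,255),-1)
V=[]
for r,cc in proj("side",[[.6275,-.2138,.008],[.6275,-.2138,0]]): cv2.circle(c,(int((cc-240+.5)*8),int((r-160+.5)*8)),3,(0,255,255),-1)
cv2.imwrite("pics/s2.png",c)
E
```

```text
[ 0.6259 -0.2147  0.078 ] [-179.7598   -0.0502   80.3072] 0.06097174491052306
[[205.3593 257.7523]
 [205.6582 262.0169]
 [207.1235 282.9282]
 [207.4254 287.2377]
 [202.9047 258.3125]
 [203.1978 262.5256]
 [204.6345 283.1831]
 [204.9305 287.4401]]
```

View pics/s2.png

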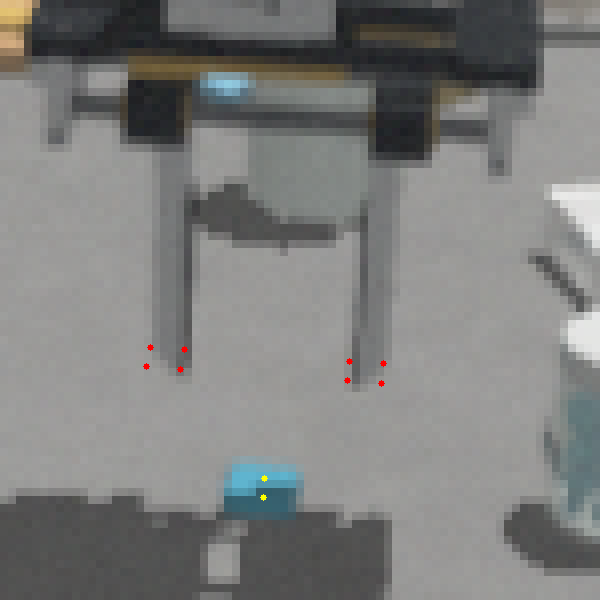

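```bash
python3 mv.py .6262 -.2140 .0250 180 0 80.3
```

```text
t 3.4 tcp [ 0.6259 -0.2147  0.078 ] [-179.8   -0.1   80.3] F [-0.2  0.5  1.1] w 0.061 q [-0.39  0.69  1.3  -0.    1.15 -0.22]
turn [-0.24 -0.05  0.01] shift [ 0.7  0.4 53. ] rows 0.0342862952029686 1.2704856970782779
```

>>> carry_out --plan '[[[0,0,0],[1,0,15],0.3],[[0,0,0],[1,0,30],0.3],[[0,0,0],[1,0,38],0.3],[[0,0,0],[1,0,38],0.3]]'

```text
t: 3.73
tcp_pos: [0.6256, -0.2157, 0.042]
orientation: [-3.14, -0.0, 1.399]
force: [0.2, 0.3, -0.4]
width: 0.0612
```

```bash
python3 mv.py .6262 -.2140 .0250 180 0 80.3
```

```text
t 3.73 tcp [ 0.6256 -0.2157  0.042 ] [-179.9   -0.    80.1] F [ 0.2  0.3 -0.4] w 0.0612 q [-0.39  0.74  1.32 -0.    1.09 -0.22]
turn [-0.07 -0.01 -0.16] shift [ 1.8  0.3 17. ] rows 0.025287406452849114 0.4107274370694584
```

>>> carry_out --plan '[[[0,0,0],[1.5,0.5,10],0.3],[[0,0,0],[1.5,0.5,17],0.3],[[0,0,0],[1.5,0.5,17],-1],[[0,0,0],[1.5,0.5,17],-1],[[0,0,0],[1.5,0.5,17],-1]]'

```text
t: 4.15
tcp_pos: [0.6275, -0.2137, 0.0259]
orientation: [3.141, 0.0, 1.4]
force: [0.2, -1.1, 0.3]
width: 0.0446
```

>>> carry_out --plan '[[[0,0,0],[0,0,0],-1],[[0,0,0],[0,0,0],-1],[[0,0,0],[0,0,0],-1]]'

```text
t: 4.4
tcp_pos: [0.6275, -0.2137, 0.0258]
orientation: [3.141, 0.0, 1.4]
force: [-1.0, 0.5, 1.4]
width: 0.0261
```

```bash
python3 mv.py .6262 -.2140 .15 180 0 80.3;  python3 - <<'E'
from mv import *
im=arm.read_camera("side")
c=cv2.resize(im[180:240,240:300,::-1],(600,600),interpolation=0)
cv2.imwrite("pics/s3.png",c)
E
```

```text
t 4.4 tcp [ 0.6275 -0.2137  0.0258] [180.    0.   80.2] F [-1.   0.5  1.4] w 0.0261 q [-0.38  0.76  1.32 -0.    1.06 -0.21]
turn [ 0.03  0.01 -0.1 ] shift [  -0.6   -1.1 -124.2] rows 0.014308094473779093 2.9792924440516093
```

View pics/s3.png

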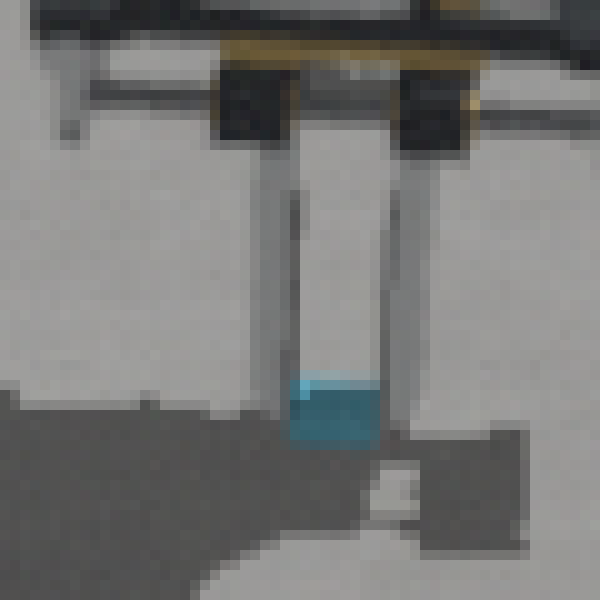

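>>> carry_out --plan '[[[0,0,0],[0,0,-20],-1],[[0,0,0],[0,0,-55],-1],[[0,0,0],[0,0,-90],-1],[[0,0,0],[30,-12,-110],-1],[[0,0,-0.5],[65,-26,-120],-1]]'

```text
t: 4.87
tcp_pos: [0.6134, -0.1462, 0.1488]
orientation: [3.137, 0.001, 1.405]
force: [0.2, 0.7, -1.1]
width: 0.0263
```

```bash
python3 mv.py .4938 .2674 .11 180 0 76.4
```

```text
t 4.87 tcp [ 0.6134 -0.1462  0.1488] [179.7   0.   80.5] F [ 0.2  0.7 -1.1] w 0.0263 q [-0.29  0.54  1.36 -0.    1.23 -0.13]
turn [0.27 0.03 4.12] shift [ 388.3 -186.3   37.7] rows 0.5773190245714449 10.367799610265562
```

>>> carry_out --plan '[[[0,0,1],[35,-17,0],-1],[[0,0,2],[70,-34,0],-1],[[0,0,3],[105,-51,0],-1],[[0,0,4],[140,-67,0],-1],[[0,0,4],[175,-84,0],-1]]'

```text
t: 5.28
tcp_pos: [0.5574, 0.0428, 0.1457]
orientation: [3.141, -0.0, 1.337]
force: [0.3, 0.5, -1.3]
width: 0.0264
```

>>> carry_out --plan '[[[0,0,0],[35,-19,0],-1],[[0,0,0],[70,-38,0],-1],[[0,0,0],[105,-57,0],-1],[[0,0,0],[140,-75,0],-1],[[0,0,0],[175,-93,0],-1]]'

```text
t: 5.7
tcp_pos: [0.5071, 0.2347, 0.1458]
orientation: [3.141, -0.0, 1.339]
force: [1.0, 0.9, 0.2]
width: 0.0264
```

```bash
python3 mv.py .4938 .2674 .07 180 0 76.4
```

```text
t 5.7 tcp [0.5071 0.2347 0.1458] [180.   -0.   76.7] F [1.  0.9 0.2] w 0.0264 q [0.37 0.4  1.59 0.   1.16 0.6 ]
turn [ 0.03 -0.02  0.3 ] shift [ 28.8 -20.5  75.8] rows 0.04201865785669684 2.005445241945588
```

>>> carry_out --plan '[[[0,0,0.3],[29,-20.5,25],-1],[[0,0,0.3],[29,-20.5,55],-1],[[0,0,0.3],[29,-20.5,70],-1],[[0,0,0.3],[29,-20.5,70],-1],[[0,0,0.3],[29,-20.5,70],-1]]'

```text
t: 6.12
tcp_pos: [0.4946, 0.2657, 0.0755]
orientation: [-3.141, 0.001, 1.333]
force: [0.3, -0.4, 0.5]
width: 0.0262
```

```bash
python3 mv.py .4938 .2674 .035 180 0 76.4;  python3 - <<'E'
from mv import *
im=arm.read_camera("side");im2=arm.read_camera("top")
s=arm.read_state();R=Ro.from_euler("xyz",s["orientation"]);print(s["tcp_pos"])
def dr(cam,im,r0,c0,n,pts):
    k=600//n;c=cv2.resize(im[r0:r0+n,c0:c0+n,::-1],(n*k,n*k),interpolation=0)
    for P,col in pts:
        for r,cc in proj(cam,P): cv2.circle(c,(int((cc-c0+.5)*k),int((r-r0+.5)*k)),3,col,-1)
    return c
w=s["width"]/2
tile=[s["tcp_pos"]+R.apply([x,y,z]) for x in(-.0135,.0135) for y in(-.0135,.0135) for z in(.0258,.0178)]
tips=[s["tcp_pos"]+R.apply([x,y,.022]) for x in(-.008,.008) for y in(-w-.0125,-w,w,w+.0125)]
B=Ro.from_euler("z",-13.6,degrees=True)
seat=[np.array([.4938,.2674,.012])+B.apply([x,y,0]) for x,y in((-.0165,-.0165),(.0165,-.0165),(-.0165,.0165),(.0165,.0165),(-.08,-.038),(.08,-.038),(.08,.038),(-.08,.038))]
c=dr("side",im,125,190,60,[(tile,(0,0,255)),(tips,(255,0,255)),(seat,(0,255,0))])
cv2.imwrite("pics/s4.png",c)
c=dr("top",im2,180,150,60,[(tile,(0,0,255)),(seat,(0,255,0))])
cv2.imwrite("pics/t4.png",c)
np.save("side4.npy",im)
E
```

```text
t 6.12 tcp [0.4946 0.2657 0.0755] [-180.     0.    76.4] F [ 0.3 -0.4  0.5] w 0.0262 q [ 0.43  0.49  1.63 -0.    1.02  0.67]
turn [-0.04  0.03  0.  ] shift [ 1.5 -1.1 40.5] rows 0.0065270008105324665 0.9729357524905792
[0.4955 0.2658 0.077 ]
```

View pics/s4.png

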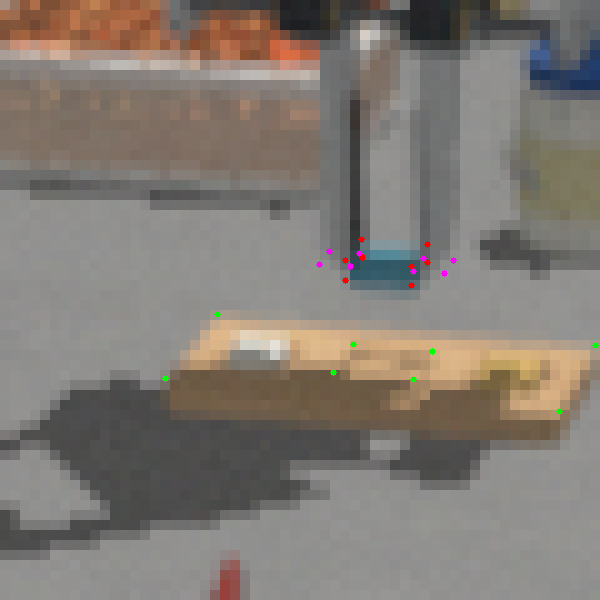

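View pics/t4.png

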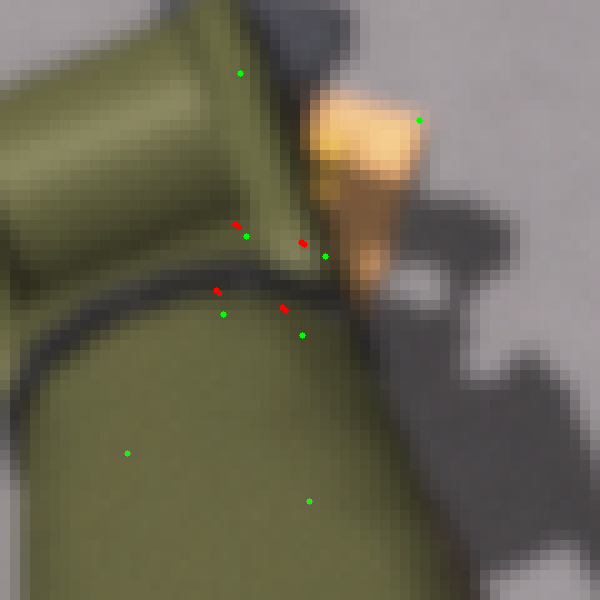

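```bash
python3 - <<'E'
import obj
from obj import *
from mv import Ro
I["side"]=np.load("side4.npy").astype(float)
roi=(146,157,221,236)
im=I["side"][roi[0]:roi[1],roi[2]:roi[3]]
d=im[...,2]-im[...,0]
print(d.astype(int))
s=arm.read_state();tcp=s["tcp_pos"];print(tcp)
a=np.clip((d-8)/(np.sort(d.ravel())[-10:].mean()-8),0,1)
from scipy.optimize import minimize
def f(u):
    V=prism(.027,.027,.008)@Ro.from_euler("z",-13.6,degrees=True).as_matrix().T+np.array([tcp[0]+u[0]*.001,tcp[1]+u[1]*.001,tcp[2]-.0258])
    m=cv2.GaussianBlur(render("side",V,roi),(0,0),.5);k=(m*a).sum()/((m*m).sum()+1e-9)
    return ((k*m-a)**2).sum()
r=minimize(f,[0,0],method="Nelder-Mead",options=dict(initial_simplex=[[0,0],[3,0],[0,3]]));print(r.x,r.fun,f([0,0]))
E
```

```text
[[ 0  1  1  0 -1  0 -1 -3 -3 -3  0  4  3  1 -1]
 [-2  0  2 -1  1 -1 -2 -1 -1 -3 -2  2  2  1 -1]
 [ 0  0  2  2  1  0  0 -2  0 -2  0  3  1  2  0]
 [-2  2  1  1  8 21 25 27 26 20 12  3  2 -1 -1]
 [-4  0  1  3 25 51 68 67 66 54 36  3  2  2 -1]
 [-3 -2 -1  3 39 49 53 52 51 50 33  1  1  0  0]
 [-3 -1 -1  2 51 53 53 54 52 51 34  4 -1 -1 -1]
 [-4 -4 -4  1 19 26 30 29 36 39 23  3 -2 -1  0]
 [-5 -4 -3 -4 -2  3  6  7  9 11  5 -2 -2 -2 -2]
 [-4 -4 -2 -3 -2 -4 -1 -2 -2 -5 -5 -3 -1 -2 -3]
 [-4 -3 -2 -3 -3 -3 -1 -1 -1 -2 -1  0 -2 -3 -2]]
[0.4955 0.2658 0.077 ]
[-0.4538 -5.024 ] 1.9405617271735465 2.747876453920082
```

>>> carry_out --plan '[[[0,0,0],[1,0,15],-1],[[0,0,0],[1.5,1,30],-1],[[0,0,0],[1.5,1,34],-1],[[0,0,0],[1.5,1,34],-1],[[0,0,0],[1.5,1,34],-1]]'

```text
t: 6.63
tcp_pos: [0.4965, 0.267, 0.0426]
orientation: [3.141, -0.001, 1.333]
force: [-0.6, -0.8, -0.0]
width: 0.0262
```

```bash
cat > look.py <<'E'
from mv import *
im=arm.read_camera("side")
s=arm.read_state();R=Ro.from_euler("xyz",s["orientation"]);print(s["tcp_pos"],s["force"],s["width"])
k=12;n=50;r0,c0=140,203
c=cv2.resize(im[r0:r0+n,c0:c0+n,::-1],(n*k,n*k),interpolation=0)
tile=[s["tcp_pos"]+R.apply([x,y,z]) for x in(-.0135,.0135) for y in(-.0135,.0135) for z in(.0258,.0178)]
B=Ro.from_euler("z",-13.6,degrees=True)
seat=[np.array([.4938,.2674,.012])+B.apply([x,y,0]) for x,y in((-.0165,-.0165),(.0165,-.0165),(-.0165,.0165),(.0165,.0165),(-.08,-.038),(.08,-.038),(.08,.038),(-.08,.038))]
for P,col in((tile,(0,0,255)),(seat,(0,255,0))):
    for r,cc in proj("side",P): cv2.circle(c,(int((cc-c0+.5)*k),int((r-r0+.5)*k)),3,col,-1)
cv2.imwrite(sys.argv[1],c)
np.save("last.npy",im)
E
python3 look.py pics/s5.png; python3 mv.py .4938 .2674 .042 180 0 76.4
```

```text
[0.4966 0.2671 0.0428] [-0.3649  0.6654 -0.0562] 0.02624644589090327
t 6.68 tcp [0.4966 0.2671 0.0428] [179.9  -0.1  76.4] F [-0.4  0.7 -0.1] w 0.0262 q [ 0.43  0.55  1.64 -0.    0.95  0.67]
turn [ 0.08 -0.06 -0.02] shift [-0.4 -2.8  0.8] rows 0.014121394461470985 0.06955527823670035
```

View pics/s5.png

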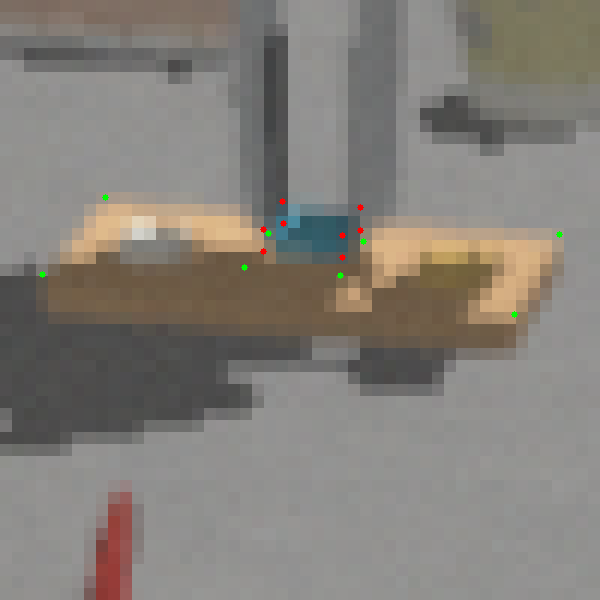

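```bash
python3 - <<'E'
from mv import *
im=np.load("last.npy").astype(int)
print((im[154:164,222:238,2]-im[154:164,222:238,0]))
s=arm.read_state();R=Ro.from_euler("xyz",s["orientation"])
print(proj("side",[s["tcp_pos"]+R.apply([x,y,z]) for x in(-.0135,) for y in(-.0135,.0135) for z in(.0258,.0178)]))
print(s["tcp_pos"],s["t"])
E
```

```text
[[ -2   1   1   3  -2  -3   0  -1  -5  -2   0   0   1   2  -1  -1]
 [ -1   2   2   3   0  -1  -2  -1  -2  -2   0   1  -1   1  -2  -3]
 [ -2   1   1   1   4   6   7   6  -1  -1   1   1   2   2  -2  -3]
 [-35 -14   2   2  30  47  27  24   9   8   5   2   1   0  -3  -4]
 [-81 -54 -16  14  71  83  50  47  50  44  16  -5 -22 -29 -29 -29]
 [-82 -82 -55  14  75  51  53  53  50  45   6 -30 -64 -73 -72 -72]
 [-74 -76 -70 -29  36  37  41  54  53  42 -10 -54 -85 -84 -84 -84]
 [-39 -39 -45 -48  -5   0   2  12  11   3 -23 -53 -77 -83 -83 -82]
 [-39 -37 -40 -39 -40 -38 -40 -40 -40 -42 -41 -45 -68 -81 -72 -67]
 [-40 -40 -37 -40 -39 -40 -37 -39 -37 -46 -56 -48 -71 -66 -39 -46]]
[[160.46   224.4588]
 [158.585  224.4284]
 [160.9928 231.0308]
 [159.1142 231.0142]]
[0.4966 0.2671 0.0428] 6.6833
```

>>> carry_out --plan '[[[0,0,0],[-0.4,-5.4,0],-1],[[0,0,0],[-0.4,-5.4,0],-1],[[0,0,0],[-0.4,-5.4,0],-1]]'

```text
t: 6.93
tcp_pos: [0.4905, 0.268, 0.042]
orientation: [3.141, -0.0, 1.334]
force: [0.8, -0.3, 0.5]
width: 0.0265
```

```bash
python3 look.py pics/s6.png; python3 mv.py .4912 .268 .036 180 0 76.4; python3 - <<'E'
import numpy as np
im=np.load("last.npy").astype(int)
print((im[154:164,220:238,2]-im[154:164,220:238,0]))
E
```

```text
[0.4906 0.268  0.0419] [-0.4015 -0.8356  0.0545] 0.026454064681804727
t 6.98 tcp [0.4906 0.268  0.0419] [180.   -0.   76.4] F [-0.4 -0.8  0.1] w 0.0265 q [ 0.43  0.54  1.65 -0.    0.95  0.67]
turn [ 0.03 -0.02  0.01] shift [0.1 0.6 5.9] rows 0.004951410886602836 0.14236847146243936
[[ -2  -2   2   2   1  -2  -4   0  -1  -1  -4   2   3   3  -1  -3  -2   0]
 [  1  -1   3   2   2   0  -4  -2  -2  -2  -2   2   2   1   0  -2  -2  -1]
 [  1   0   2   2  -2   2   5   6   0   0   1   3   3   4   1  -2  -4  -2]
 [-41 -36  -6   1  14  38  47  22   9  17  30   2   1   0  -1  -2  -2  -2]
 [-85 -80 -43  -5  34  72  81  51  49  60  69   4  -3 -26 -37 -27 -28 -27]
 [-84 -85 -80 -30  40  55  53  52  52  47  34  -8 -37 -67 -81 -75 -72 -72]
 [-71 -76 -72 -46  30  37  40  54  54  53  25 -27 -62 -82 -84 -83 -83 -85]
 [-38 -40 -37 -35 -11   0   1  12  14  19  -7 -43 -54 -77 -84 -82 -83 -81]
 [-39 -38 -37 -40 -38 -38 -39 -39 -38 -28 -39 -40 -55 -83 -82 -72 -72 -67]
 [-41 -39 -40 -40 -37 -40 -39 -39 -39 -46 -63 -62 -64 -70 -67 -38 -42 -45]]
```

View pics/s6.png

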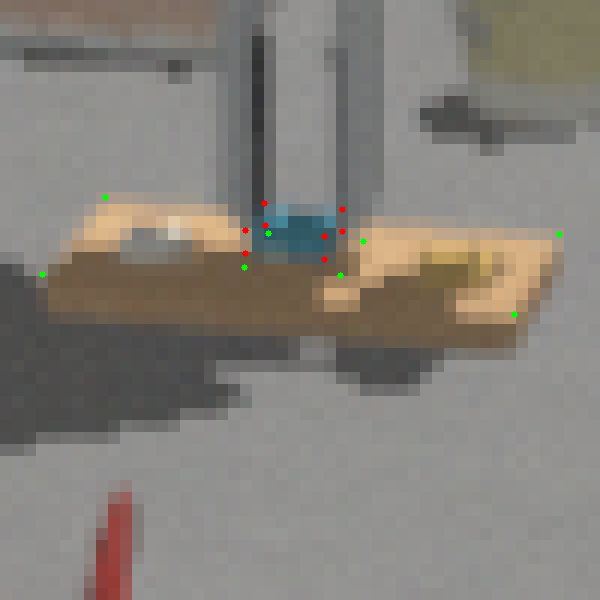

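>>> carry_out --plan '[[[0,0,0],[0,0.3,3],-1],[[0,0,0],[0,0.3,5],-1],[[0,0,0],[0,0.3,6],-1],[[0,0,0],[0,0.3,6],-1]]'

```text
t: 7.32
tcp_pos: [0.4907, 0.2677, 0.035]
orientation: [-3.141, 0.0, 1.333]
force: [-1.0, -0.3, -0.2]
width: 0.0263
```

```bash
python3 mv.py .4912 .268 .036 180 0 76.4
```

```text
t 7.32 tcp [0.4907 0.2677 0.035 ] [-180.     0.    76.4] F [-1.  -0.3 -0.2] w 0.0263 q [0.43 0.55 1.66 0.   0.94 0.67]
turn [-0.03  0.02 -0.  ] shift [ 0.4  0.4 -1. ] rows 0.005736445771598168 0.0274694995856404
```

>>> carry_out --plan '[[[0,0,0],[0,0,0],-0.19],[[0,0,0],[0,0,0],-0.19],[[0,0,0],[0,0,-10],-0.19],[[0,0,0],[0,0,-30],-0.19],[[0,0,0],[0,0,-30],-1]]'

```text
t: 7.73
tcp_pos: [0.4923, 0.2685, 0.0692]
orientation: [3.138, -0.003, 1.333]
force: [-0.5, 0.1, 1.8]
width: 0.0339
```

>>> carry_out --plan '[[[0,0,0],[0,0,0],-1],[[0,0,0],[0,0,0],-1],[[0,0,0],[0,0,0],-1],[[0,0,0],[0,0,0],-1],[[0,0,0],[0,0,0],-1]]'

```text
t: 8.15
tcp_pos: [0.4907, 0.2677, 0.0649]
orientation: [-3.141, 0.001, 1.333]
force: [0.0, -0.4, 0.2]
width: 0.0024
```

```bash
python3 look.py pics/s7.png; python3 mv.py .4907 .2677 .038 180 0 76.4
```

```text
[0.4907 0.2678 0.0651] [ 0.7388 -1.0884 -0.0576] 0.0005558267423310371
t 8.2 tcp [0.4907 0.2678 0.0651] [-180.     0.    76.4] F [ 0.7 -1.1 -0.1] w 0.0006 q [ 0.43  0.51  1.64 -0.    0.99  0.67]
turn [-0.03  0.02  0.  ] shift [-0.  -0.  27.1] rows 0.005265716279013713 0.6491337177253809
```

View pics/s7.png

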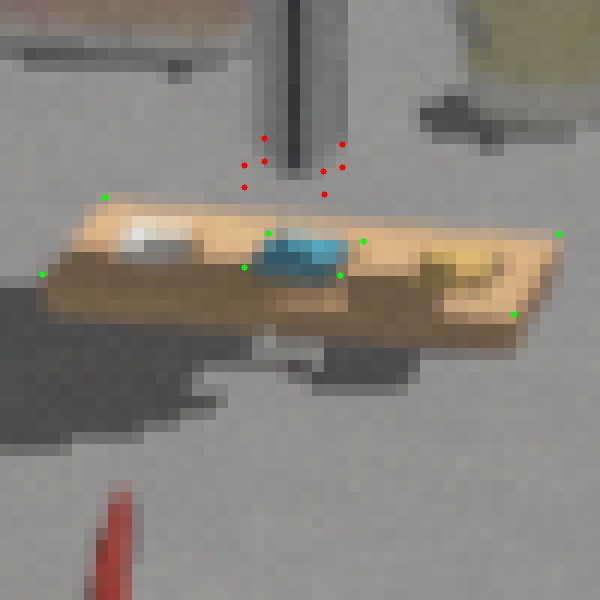

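>>> carry_out --plan '[[[0,0,0],[0,0,15],-1],[[0,0,0],[0,0,23],-1],[[0,0,0],[0,0,25],-1],[[0,0,0],[0,0,26],-1],[[0,0,0],[0,0,27],-1]]'

```text
t: 8.62
tcp_pos: [0.491, 0.2679, 0.0386]
orientation: [3.142, -0.0, 1.333]
force: [0.8, -0.8, -0.1]
width: 0.0006
```

>>> carry_out --plan '[[[0,0,0],[0,0,0.5],-1],[[0,0,0],[0,0,1],-1]]'

```text
t: 8.78
tcp_pos: [0.4911, 0.2679, 0.0382]
orientation: [3.141, -0.0, 1.333]
force: [-4.5, -1.4, 11.5]
width: 0.0005
```

>>> carry_out --plan '[[[0,0,0],[0,0,0.5],-1],[[0,0,0],[0,0,0.8],-1],[[0,0,0],[0,0,0.8],-1]]'

```text
t: 9.03
tcp_pos: [0.4911, 0.268, 0.0382]
orientation: [3.141, -0.0, 1.334]
force: [-5.9, -2.9, 14.8]
width: 0.0006
```

>>> carry_out --plan '[[[0,0,0],[0,0,1],-1],[[0,0,0],[0,0,2],-1],[[0,0,0],[0,0,2.5],-1],[[0,0,0],[0,0,2.5],-1]]'

```text
t: 9.37
tcp_pos: [0.4913, 0.2681, 0.0379]
orientation: [3.14, -0.001, 1.334]
force: [-18.8, -9.3, 44.1]
width: 0.0007
```

>>> carry_out --plan '[[[0,0,0],[0,0,-4],-1],[[0,0,0],[0,0,-25],-1],[[0,0,0],[0,0,-60],-1],[[0,0,0],[-40,0,-90],0],[[0,0,0],[-80,0,-110],0]]'

```text
t: 9.78
tcp_pos: [0.4746, 0.2001, 0.1412]
orientation: [3.139, -0.002, 1.336]
force: [1.0, -0.3, 0.1]
width: 0.0103
```

```bash
python3 look.py pics/s8.png; python3 mv.py .4535 -.2185 .12 180 0 67
```

```text
[0.4744 0.1953 0.144 ] [ 1.7813 -2.2903  3.6688] 0.01409539991131141
t 9.83 tcp [0.4744 0.1953 0.144 ] [179.7  -0.1  76.4] F [ 1.8 -2.3  3.7] w 0.0141 q [ 0.32  0.3   1.72 -0.    1.11  0.56]
turn [ 0.26 -0.12  9.4 ] shift [-407.1   76.9   23.7] rows 1.3133491916246867 9.952206382496737
```

View pics/s8.png

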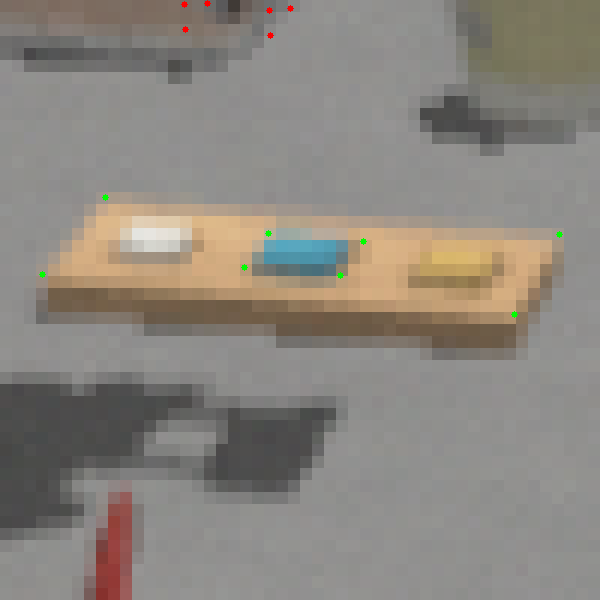

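>>> carry_out --plan '[[[0,0,0],[-38,8,2],0.2],[[0,0,2],[-76,15,4],0.2],[[0,0,4],[-114,22,6],0.2],[[0,0,6],[-152,29,8],0.2],[[0,0,9.4],[-190,36,10],0.2]]'

```text
t: 10.25
tcp_pos: [0.4644, 0.0049, 0.1292]
orientation: [3.141, -0.0, 1.168]
force: [0.8, 0.1, -0.8]
width: 0.0478
```

```bash
python3 mv.py .4509 -.2185 .12 180 0 67
```

```text
t 10.25 tcp [0.4644 0.0049 0.1292] [179.9  -0.   66.9] F [ 0.8  0.1 -0.8] w 0.0478 q [-0.07  0.22  1.86 -0.    1.05  0.33]
turn [ 0.06 -0.02 -0.06] shift [-210.8   75.1    9.3] rows 0.012338498340245788 5.371636093658964
```

>>> carry_out --plan '[[[0,0,0],[-36,13,2],0.2],[[0,0,0],[-72,26,4],0.2],[[0,0,0],[-108,39,6],0.2],[[0,0,0],[-144,52,8],0.2],[[0,0,0],[-180,64,10],0.2]]'

```text
t: 10.67
tcp_pos: [0.453, -0.1861, 0.1192]
orientation: [3.141, -0.0, 1.169]
force: [-0.1, 0.6, 0.4]
width: 0.0561
```

>>> carry_out --plan '[[[0,0,0],[-26,9,20],0.2],[[0,0,0],[-28,10,45],0.2],[[0,0,0],[-28,10,55],0.2],[[0,0,0],[-28,10,55],0.2],[[0,0,0],[-28,10,55],0.2]]'

```text
t: 11.08
tcp_pos: [0.4518, -0.2131, 0.0643]
orientation: [-3.141, -0.0, 1.17]
force: [0.5, 0.1, 0.8]
width: 0.0568
```

```bash
python3 mv.py .4509 -.2185 .0245 180 0 67; python3 - <<'E'
from mv import *
im=arm.read_camera("side");s=arm.read_state();R=Ro.from_euler("xyz",s["orientation"])
k=10;n=60;r0,c0=180,185
c=cv2.resize(im[r0:r0+n,c0:c0+n,::-1],(n*k,n*k),interpolation=0)
w=s["width"]/2
tips=[s["tcp_pos"]+R.apply([x,y,.022]) for x in(-.008,.008) for y in(-w,w)]
for r,cc in proj("side",tips): cv2.circle(c,(int((cc-c0+.5)*k),int((r-r0+.5)*k)),3,(0,0,255),-1)
cv2.imwrite("pics/m1.png",c)
E
```

```text
t 11.08 tcp [ 0.4518 -0.2131  0.0643] [-180.   -0.   67.] F [0.5 0.1 0.8] w 0.0568 q [-0.51  0.4   1.81  0.    0.93 -0.11]
turn [-0.03 -0.01  0.04] shift [-5.3  1.3 39.8] rows 0.006974260724893518 0.9623157753173049
```

View pics/m1.png

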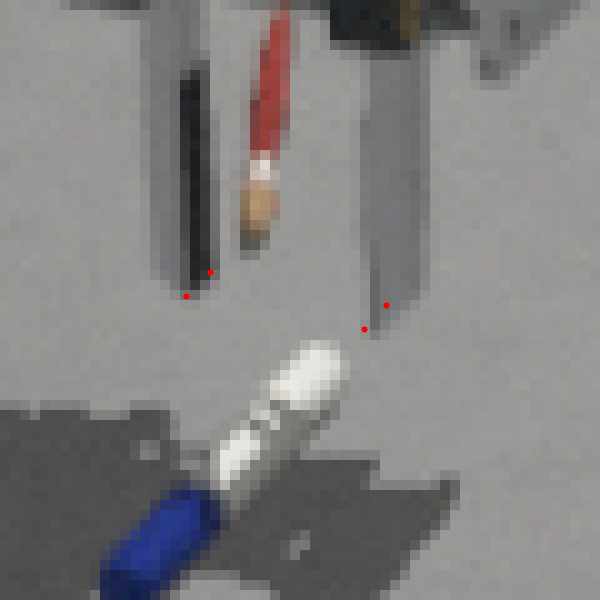

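>>> carry_out --plan '[[[0,0,0],[-5,1,20],0.2],[[0,0,0],[-5,1,36],0.2],[[0,0,0],[-5,1,40],0.2],[[0,0,0],[-5,1,40],-1],[[0,0,0],[-5,1,40],-1]]'

```text
t: 11.55
tcp_pos: [0.4512, -0.2186, 0.0251]
orientation: [3.14, 0.0, 1.17]
force: [-0.6, 0.2, -0.5]
width: 0.0463
```

>>> carry_out --plan '[[[0,0,0],[0,0,0],-1],[[0,0,0],[0,0,0],-1],[[0,0,0],[0,0,0],-1],[[0,0,0],[0,0,0],-1]]'

```text
t: 11.88
tcp_pos: [0.4507, -0.2189, 0.0243]
orientation: [3.141, 0.0, 1.169]
force: [-0.0, 0.3, 0.9]
width: 0.0195
```

```bash
python3 mv.py .5 -.15 .2 180 0 67; python3 - <<'E'
from mv import *
im=arm.read_camera("side")
k=10;n=60;r0,c0=190,180
cv2.imwrite("pics/m2.png",cv2.resize(im[r0:r0+n,c0:c0+n,::-1],(n*k,n*k),interpolation=0))
E
```

```text
t 11.88 tcp [ 0.4507 -0.2189  0.0243] [180.   0.  67.] F [-0.   0.3  0.9] w 0.0195 q [-0.53  0.47  1.83 -0.    0.85 -0.12]
turn [0.04 0.01 0.  ] shift [  82.6   18.6 -175.7] rows 0.005563100086232154 4.677816241244502
```

View pics/m2.png

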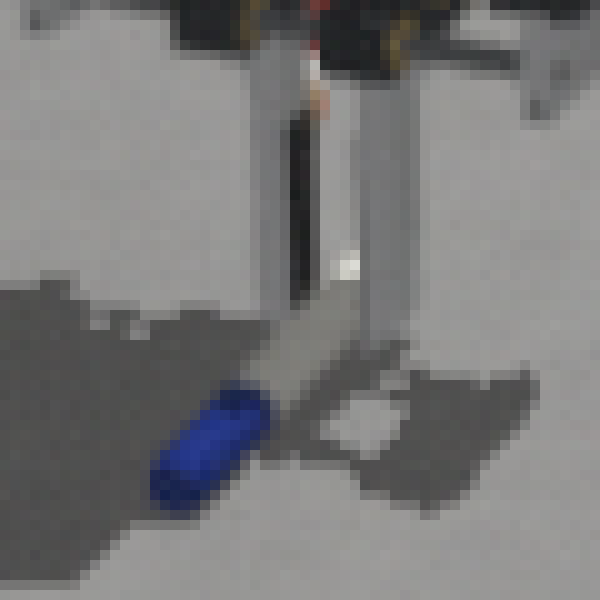

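```bash
python3 - <<'E'
import numpy as np
from scipy.optimize import least_squares
D=[(.3,1.52,(.1423,-.5313),.2275),(.26,1.62,(.3165,-.4174),.2075),(.4,1.5,(.4879,-.3064),.1773),(.76,1.32,(.6275,-.2137),.0258),(.43,1.63,None,None)][:4]
D+=[(.54,1.36,(.6134,-.1462),.1488),(.4,1.59,(.5071,.2347),.1458),(.55,1.64,(.4966,.2671),.0428),(.3,1.72,(.4744,.1953),.144),(.22,1.86,(.4644,.0049),.1292),(.40,1.81,(.4518,-.2131),.0643),(.47,1.83,(.4507,-.2189),.0243)]
def res(p):
    r0,hL,a2,a3,e=p;o=[]
    for q2,q3,xy,z in D:
        r=np.hypot(*xy);o+=[r0+a2*np.sin(q2)+a3*np.sin(q2+q3+e)-r,hL+a2*np.cos(q2)+a3*np.cos(q2+q3+e)-z]
    return o
r=least_squares(res,[0,0,.45,.45,0]);print(r.x,np.abs(r.fun).max())
E
```

```text
[ 0.00861212 -0.02708381  0.42343391  0.44342835  0.10021162] 0.00313115239104364
```

>>> carry_out --plan '[[[0,0,0],[0,0,-20],-1],[[0,0,0],[0,0,-55],-1],[[0,0,0],[20,0,-95],-1],[[0,0,0],[35,5,-130],-1],[[0,0,0],[50,10,-165],-1]]'

```text
t: 12.35
tcp_pos: [0.4793, -0.176, 0.1913]
orientation: [3.141, -0.0, 1.169]
force: [0.2, -1.1, -0.9]
width: 0.0182
```

```bash
python3 mv.py .55 -.05 .28 180 0 5
```

```text
t 12.35 tcp [ 0.4793 -0.176   0.1913] [180.  -0.  67.] F [ 0.2 -1.1 -0.9] w 0.0182 q [-0.42  0.25  1.68  0.    1.22 -0.02]
turn [ 0.04 -0.02 61.97] shift [143.6  15.8 -88.7] rows 8.655554937564371 4.065051314106214
```

>>> carry_out --plan '[[[0,7,0],[0,0,-8],-1],[[0,14,0],[0,0,-16],-1],[[0,21,0],[0,0,-24],-1],[[0,28,0],[0,0,-32],-1],[[0,35,0],[0,0,-40],-1]]'

```text
t: 12.77
tcp_pos: [0.4795, -0.177, 0.2303]
orientation: [3.138, -0.617, 1.172]
force: [-0.7, 0.9, -0.1]
width: 0.0183
```

```bash
python3 - <<'E'
from rig import arm
import numpy as np
arm.read_camera("side")
s=arm.read_state();print(s["q"].tolist(),s["tcp_pos"].tolist(),s["orientation"].tolist(),s["width"])
E
```

```text
[-0.706680490397938, 0.28470152916272445, 1.6487561614095347, 0.5988630572678281, 1.4457891342358273, -0.4533514890637688] [0.4789006295985912, -0.17789569977159048, 0.2298191718736159] [3.140415825634051, -0.6258605948892945, 1.1680080215013442] 0.018223925560581836
```

```bash
cat > kin.py <<'E'
import numpy as np
from scipy.spatial.transform import Rotation as Ro
from scipy.optimize import least_squares
Y=lambda a:Ro.from_euler("y",a);Z=lambda a:Ro.from_euler("z",a)
LO=np.array([-3.03,-.79,.23,-1.04,0,-2.55]);HI=np.array([3.03,2.21,2.52,4.18,3.07,2.55])
def fk(q,p):
    r0,h,a2,a3x,a3,L=p
    B=Z(q[0]);R3=B*Y(q[1]+q[2])
    w=B.apply([r0,0,h])+(B*Y(q[1])).apply([0,0,a2])+R3.apply([a3x,0,a3])
    R=R3*Z(q[3])*Y(q[4])*Z(q[5]+np.pi/2)
    return w+R.apply([0,0,L]),R,w
E
python3 - <<'E'
from kin import *
q=[-0.706680490397938, 0.28470152916272445, 1.6487561614095347, 0.5988630572678281, 1.4457891342358273, -0.4533514890637688];t=[0.4789006295985912, -0.17789569977159048, 0.2298191718736159];o=[3.140415825634051, -0.6258605948892945, 1.1680080215013442]
print((fk(q,[0]*6)[1].inv()*Ro.from_euler("xyz",o)).as_rotvec(degrees=True))
D=[([-1.376,.3,1.521,0,1.321,-.067],(.142,-.531,.227)),([-.39,.76,1.32,0,1.06,0],(.6275,-.2137,.0258)),([-.42,.25,1.68,0,1.22,0],(.4793,-.176,.1913)),([0.43,.55,1.64,0,.95,0],(.4966,.2671,.0428)),([-.07,.22,1.86,0,1.05,0],(.4644,.0049,.1292)),([-.53,.47,1.83,0,.85,0],(.4507,-.2189,.0243))]
def res(p):
    o=[3*(fk(q,p)[0]-t)]
    for qq,tt in D:
        x=fk(qq,p)[0];o.append([np.hypot(*x[:2])-np.hypot(*tt[:2]),x[2]-tt[2]])
    return np.concatenate([np.ravel(a) for a in o])
r=least_squares(res,[0,.3,.42,.04,.44,.3]);print(r.x,np.abs(r.fun).max());np.save("kin.npy",r.x)
E
```

```text
[-1.59027734e-14  3.18055468e-15 -1.03368027e-14]
[0.03536656 0.30291711 0.40960193 0.06236095 0.43104054 0.31069262] 0.012100206770399108
```

```bash
cat >> kin.py <<'E'
P=None
def ik(pos,R,q0):
    global P
    if P is None: P=np.load("kin.npy")
    def f(q):
        x,Rr,_=fk(q,P);return np.r_[(x-pos)*5,(Rr.inv()*R).as_rotvec()]
    r=least_squares(f,np.clip(q0,LO+.01,HI-.01),bounds=(LO,HI));return r.x,np.abs(r.fun).max()
def tool(phi,tilt,sgn=1):
    # tool z horizontal at azimuth phi, pointing tilt deg below; sgn=1: tool x up
    d=np.array([np.cos(phi),np.sin(phi),0]);t=np.radians(tilt);u=np.array([0,0,1.])
    z=d*np.cos(t)-u*np.sin(t);x=sgn*(d*np.sin(t)+u*np.cos(t));return Ro.from_matrix(np.stack([x,np.cross(z,x),z],1))
E
python3 - <<'E'
from kin import *
cup=np.array([.681,.0655,0])
np.set_printoptions(precision=2,suppress=True)
for tilt in(15,25):
  for ph in range(0,181,15):
    phi=np.radians(ph);R=tool(phi,tilt);out=[]
    q=np.array([-.7,.28,1.65,.6,1.45,-.45])
    for z in(.225,.112):
        d=np.array([np.cos(phi),np.sin(phi),0]);G=cup+d*.015+[0,0,z];tcp=G-.0153*R.as_matrix()[:,2]
        best=None
        for q0 in([q]+[np.array([a,.4,1.5,b,1.3,c]) for a in(-.5,0,.5) for b in(.6,1.5,2.5,3.3) for c in(-1.5,0,1.5)] if z>.2 else [q]):
            s=ik(tcp,R,q0)
            if s[1]<1e-3 and (best is None or np.abs(s[0]-q).max()<np.abs(best[0]-q).max()): best=s
        if best is None: out.append("none");break
        q=best[0];w=fk(q,np.load("kin.npy"))[2];out.append((q,"wrist",w))
    print(tilt,ph,*out)
E
```

```text
15 0 (array([ 0.17,  0.34,  2.14,  3.41,  0.67, -1.74]), 'wrist', array([0.38, 0.07, 0.31])) (array([ 0.17,  0.68,  2.1 ,  3.34,  0.95, -1.64]), 'wrist', array([0.38, 0.07, 0.2 ]))
15 15 (array([-0.03,  0.35,  2.13,  2.69,  0.69, -1.29]), 'wrist', array([ 0.39, -0.01,  0.31])) (array([-0.03,  0.68,  2.09,  2.79,  0.96, -1.44]), 'wrist', array([ 0.39, -0.01,  0.2 ]))
15 30 (array([-0.2 ,  0.41,  2.03,  2.12,  0.84, -0.96]), 'wrist', array([ 0.42, -0.08,  0.31])) (array([-0.2 ,  0.71,  1.99,  2.28,  1.  , -1.23]), 'wrist', array([ 0.42, -0.08,  0.2 ]))
15 45 (array([-0.3 ,  0.51,  1.86,  1.73,  1.05, -0.77]), 'wrist', array([ 0.47, -0.15,  0.31])) (array([-0.3 ,  0.77,  1.82,  1.85,  1.1 , -1.03]), 'wrist', array([ 0.47, -0.15,  0.2 ]))
15 60 (array([-0.35,  0.63,  1.64,  1.48,  1.27, -0.66]), 'wrist', array([ 0.53, -0.19,  0.31])) (array([-0.35,  0.86,  1.61,  1.54,  1.26, -0.87]), 'wrist', array([ 0.53, -0.19,  0.2 ]))
15 75 (array([-0.36,  0.76,  1.39,  1.3 ,  1.5 , -0.59]), 'wrist', array([ 0.6 , -0.22,  0.31])) (array([-0.36,  0.96,  1.36,  1.32,  1.46, -0.75]), 'wrist', array([ 0
[... 1669 characters left out ...]
ay([-0.33,  0.86,  1.39,  1.19,  1.35, -0.65]), 'wrist', array([ 0.61, -0.21,  0.25]))
25 90 (array([-0.31,  0.83,  1.12,  1.05,  1.67, -0.47]), 'wrist', array([ 0.68, -0.21,  0.36])) (array([-0.31,  0.99,  1.13,  1.04,  1.58, -0.62]), 'wrist', array([ 0.68, -0.21,  0.25]))
25 105 (array([-0.27,  0.99,  0.82,  0.98,  1.92, -0.47]), 'wrist', array([ 0.75, -0.21,  0.36])) (array([-0.27,  1.14,  0.83,  0.94,  1.83, -0.6 ]), 'wrist', array([ 0.75, -0.21,  0.25]))
25 120 (array([-0.21,  1.19,  0.46,  0.96,  2.18, -0.44]), 'wrist', array([ 0.82, -0.18,  0.36])) (array([-0.21,  1.32,  0.46,  0.89,  2.1 , -0.58]), 'wrist', array([ 0.82, -0.18,  0.25]))
25 135 none
25 150 none
25 165 none
25 180 none
```

```bash
cat > goal.py <<'E'
from mv import *
from kin import tool
# args: ph tilt sgn  Gx Gy Gz  zoff
a=list(map(float,sys.argv[1:]))
R=tool(np.radians(a[0]),a[1],a[2]);G=np.array(a[3:6]);tcp=G-a[6]*R.as_matrix()[:,2]
rel(tcp,None,R)
E
python3 - <<'E'
import numpy as np
print(np.array([.681,.0655])+.015*np.array([np.cos(np.pi/3),np.sin(np.pi/3)]))
E
python3 goal.py 60 15 1 .6885 .0785 .235 .0153
```

```text
[0.6885     0.07849038]
t 12.82 tcp [ 0.4789 -0.1779  0.2298] [179.9 -35.9  66.9] F [-0.9 -1.4 -1.7] w 0.0182 q [-0.71  0.28  1.65  0.6   1.45 -0.45]
turn [-5.75 39.09  4.03] shift [251.2  90.3 170.4] rows 5.546750061191455 7.595218717064598
```

>>> carry_out --plan '[[[-0.7,4.9,0.5],[31,11,21],-1],[[-1.4,9.8,1],[63,23,43],-1],[[-2.1,14.7,1.5],[94,34,64],-1],[[-2.8,19.6,2],[126,45,85],-1],[[-3.5,24.5,2.5],[157,56,107],-1]]'

```text
t: 13.23
tcp_pos: [0.6061, -0.0223, 0.2315]
orientation: [3.124, -1.041, 1.11]
force: [0.3, 0.1, 1.4]
width: 0.0183
```

```bash
python3 goal.py 60 15 1 .6885 .0785 .235 .0153
```

```text
t 13.23 tcp [ 0.6061 -0.0223  0.2315] [179.  -59.6  63.6] F [0.3 0.1 1.4] w 0.0183 q [-0.46  0.43  1.65  1.1   1.31 -0.44]
turn [-2.29 15.33  1.52] shift [63.1 26.4 93.5] rows 2.1758235174274296 2.778885017425536
```

>>> carry_out --plan '[[[-0.8,5,0.5],[21,9,31],-1],[[-1.5,10,1],[42,18,62],-1],[[-2.3,15.3,1.5],[63,26.4,93.5],-1],[[-2.3,15.3,1.5],[63,26.4,93.5],-1],[[-2.3,15.3,1.5],[63,26.4,93.5],-1]]'

```text
t: 13.65
tcp_pos: [0.6797, 0.0662, 0.2368]
orientation: [-3.136, -1.304, 1.046]
force: [-0.8, -0.2, -0.2]
width: 0.0185
```

```bash
python3 goal.py 60 15 1 .6885 .0785 .235 .0153; cat > snap.py <<'E'
from mv import *
pre=sys.argv[1]
a=arm.read_camera("side");b=arm.read_camera("top");np.save("lastside.npy",a);np.save("lasttop.npy",b)
r,c=map(int,sys.argv[2:4]);r2,c2=map(int,sys.argv[4:6]);n=int(sys.argv[6])
cv2.imwrite(pre,np.hstack([cv2.resize(a[r:r+n,c:c+n,::-1],(400,400),interpolation=0),cv2.resize(b[r2:r2+n,c2:c2+n,::-1],(400,400),interpolation=0)]))
E
python3 snap.py pics/m3.png 110 230 120 190 80
```

```text
t 13.65 tcp [0.6797 0.0662 0.2368] [-179.7  -74.7   59.9] F [-0.8 -0.2 -0.2] w 0.0185 q [-0.31  0.56  1.59  1.45  1.26 -0.53]
turn [-0.26  0.28 -0.02] shift [ 2.2  1.5 -0.3] rows 0.053479322726823174 0.06371829762994088
```

View pics/m3.png

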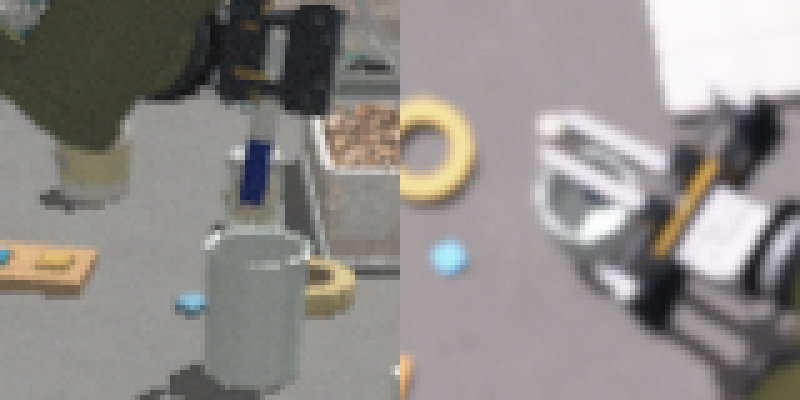

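```bash
python3 goal.py 60 15 1 .6885 .0785 .117 .0153
```

```text
t 13.75 tcp [0.6797 0.0641 0.2384] [179.8 -74.7  60.3] F [ 0.3 -0.8 -0.8] w 0.0182 q [-0.31  0.56  1.59  1.45  1.26 -0.53]
turn [-0.09  0.27  0.09] shift [-112.7    0.3   32.9] rows 0.040875950363018575 2.8156877412139885
```

>>> carry_out --plan '[[[0,0,0],[-25,0.3,9],-1],[[0,0,0],[-50,0.3,16],-1],[[0,0,0],[-75,0.3,23],-1],[[0,0,0],[-100,0.3,29],-1],[[0,0,0],[-112,0.3,32],-1]]'

```text
t: 14.17
tcp_pos: [0.6803, 0.0645, 0.1196]
orientation: [-3.137, -1.304, 1.043]
force: [-0.1, 0.3, -0.6]
width: 0.0181
```

>>> carry_out --plan '[[[0,0,0],[0,0,0],-1]]'

```text
t: 14.25
tcp_pos: [0.6804, 0.0647, 0.1198]
orientation: [-3.133, -1.305, 1.039]
force: [-1.2, 0.2, 0.2]
width: 0.0181
```

```bash
python3 goal.py 60 15 1 .6885 .0785 .112 .0153;python3 snap.py pics/m4.png 110 230 120 190 80
```

```text
t 14.25 tcp [0.6804 0.0647 0.1198] [-179.5  -74.7   59.5] F [-1.2  0.2  0.2] w 0.0181 q [-0.31  0.75  1.6   1.52  1.24 -0.75]
turn [-0.06  0.25 -0.12] shift [-3.4  0.1  2.2] rows 0.04006228642943553 0.0959098278912946
```

View pics/m4.png

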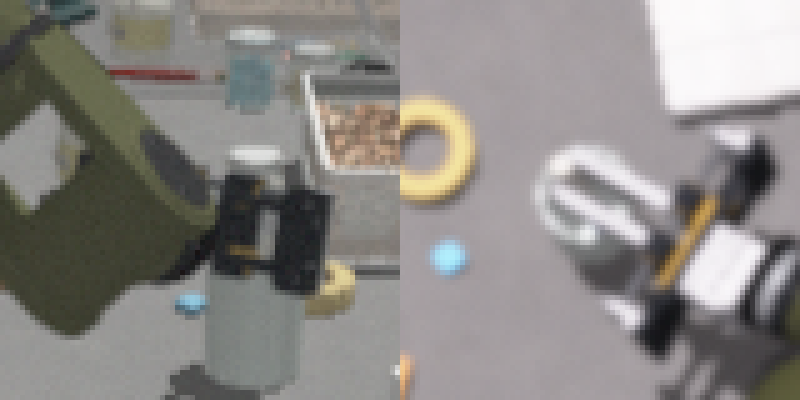

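>>> carry_out --plan '[[[0,0,0],[-2,0,1],-1],[[0,0,0],[-3.4,0,1.5],-1],[[0,0,0],[-3.4,0,1.5],-0.1],[[0,0,0],[-3.4,0,1.5],-0.1],[[0,0,0],[-3.4,0,1.5],-0.1]]'

```text
t: 14.77
tcp_pos: [0.6815, 0.066, 0.1187]
orientation: [3.136, -1.306, 1.054]
force: [0.4, 0.5, -0.4]
width: 0.0346
```

>>> carry_out --plan '[[[0,0,0],[0,0,0],-0.1],[[0,0,0],[5,0,-15],-0.1],[[0,0,0],[15,0,-45],-0.1],[[0,0,0],[40,0,-75],-0.1],[[0,0,0],[70,0,-100],0]]'

```text
t: 15.18
tcp_pos: [0.6407, -0.0036, 0.2121]
orientation: [-3.133, -1.305, 1.039]
force: [-0.1, -0.1, 1.0]
width: 0.0454
```

```bash
python3 snap.py pics/m5.png 110 230 120 190 80; python3 mv.py .436 -.04 .12 180 0 89.3
```

```text
t 15.28 tcp [ 0.6425 -0.005   0.218 ] [178.1 -74.9  61.8] F [-0.2 -0.  -0.1] w 0.0463 q [-0.45  0.56  1.64  1.4   1.36 -0.61]
turn [ 19.6  -73.03 -24.72] shift [-128.1 -162.  -104.1] rows 11.110633876665617 5.545115247550896
```

View pics/m5.png

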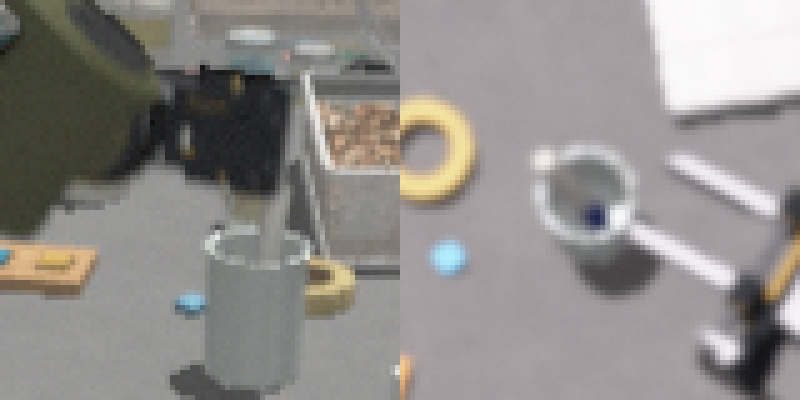

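```bash
cat > jp.py <<'E'
from mv import *
import kin
from kin import *
def path(tcp,R,q0s,n,zmin=None,q_via=None):
    s=arm.read_state();q=s["q"]
    best=None
    for q0 in [q]+q0s:
        r=ik(np.array(tcp),R,np.array(q0,float))
        if r[1]<2e-3 and (best is None or np.abs(r[0]-q).max()<np.abs(best[0]-q).max()): best=r
    if best is None: print("no ik");return
    q1=best[0];print("t",s["t"],"q",q.round(2),"->",q1.round(2))
    x0,Rf0,_=fk(q,kin.P)
    Rs=Ro.from_euler("xyz",s["orientation"]);off=s["tcp_pos"]-x0
    base=s["tcp_pos"];Rb=Rs;prev=base;Rp=Rs
    for i in range(1,n+1):
        x,Rr,_=fk(q+(q1-q)*i/n,kin.P)
        x=x+off*(1-i/n)
        if i==n: x=np.array(tcp);Rr=R
        print(i,"turn",(Rb.inv()*Rr).as_rotvec(degrees=True).round(1).tolist(),"shift",(Rb.inv().apply(x-base)*1000).round(1).tolist(),"  | world",x.round(3),"step",round(np.linalg.norm(x-prev)*1000,1),round(np.degrees((Rp.inv()*Rr).magnitude()),1))
        prev,Rp=x,Rr
        if i%5==0: base,Rb=x,Rr
E
python3 - <<'E'
from jp import *
path([.4365,-.054,.10],Ro.from_euler("xyz",[180,0,89.3],degrees=True),[[-.1,.3,1.8,0,1,-.1]],14)
E
```

```text
t 15.2833 q [-0.45  0.56  1.64  1.4   1.36 -0.61] -> [-0.12  0.2   1.96 -0.    0.98 -0.11]
1 turn [3.1, -5.5, 0.2] shift [-16.7, -25.5, 9.2]   | world [0.623 0.012 0.199] step 31.8 6.3
2 turn [5.9, -11.0, 0.1] shift [-33.7, -49.7, 14.5]   | world [0.602 0.024 0.181] step 30.0 6.2
3 turn [8.4, -16.6, -0.2] shift [-50.6, -72.3, 16.0]   | world [0.581 0.033 0.164] step 28.3 6.1
4 turn [10.7, -22.2, -0.9] shift [-67.1, -92.9, 14.0]   | world [0.561 0.038 0.149] step 26.5 6.1
5 turn [12.7, -27.7, -1.9] shift [-83.0, -111.2, 8.8]   | world [0.54  0.039 0.135] step 24.7 6.0
6 turn [1.6, -5.6, -1.0] shift [-15.5, -16.8, 3.3]   | world [0.521 0.037 0.122] step 23.1 5.9
7 turn [2.8, -11.2, -2.3] shift [-31.1, -31.5, 3.3]   | world [0.503 0.032 0.112] step 21.5 5.9
8 turn [3.8, -16.8, -3.8] shift [-46.4, -43.9, 0.4]   | world [0.487 0.024 0.103] step 20.0 5.8
9 turn [4.4, -22.2, -5.6] shift [-61.0, -53.9, -5.3]   | world [0.472 0.014 0.097] step 18.6 5.8
10 turn [4.8, -27.6, -7.6] shift [-74.6, -61.4, -13.3]   | world [0.46  0.002 0.093] step 17.4 5.7
11 turn [-0.1, -5.3, -2.0] shift [-14.4, -7.4, -3.0]   | world [ 0.451 -0.011  0.091] step 16.5 5.7
12 turn [-0.5, -10.6, -4.2] shift [-28.4, -12.3, -8.6]   | world [ 0.443 -0.025  0.092] step 15.8 5.7
13 turn [-1.1, -15.7, -6.6] shift [-41.5, -14.8, -16.3]   | world [ 0.439 -0.04   0.095] step 15.4 5.7
14 turn [-2.1, -20.6, -9.1] shift [-53.1, -15.0, -26.2]   | world [ 0.436 -0.054  0.1  ] step 15.3 5.6
```

>>> carry_out --plan '[[[3,-5.5,0],[-17,-25,9],0],[[6,-11,0],[-34,-49,14],0],[[8,-16.6,0],[-51,-72,14],0],[[10.5,-22,-1],[-67,-93,12],0],[[12.5,-27.5,-2],[-83,-111,5],0]]'

```text
t: 15.7
tcp_pos: [0.5363, 0.0389, 0.1298]
orientation: [-3.033, -0.824, 1.177]
force: [0.4, 0.8, -1.0]
width: 0.0474
```

```bash
python3 - <<'E'
from jp import *
path([.4365,-.054,.10],Ro.from_euler("xyz",[180,0,89.3],degrees=True),[[-.1,.3,1.8,0,1,-.1]],9)
E
```

```text
t 15.7 q [-0.35  0.44  1.79  0.9   1.21 -0.47] -> [-0.12  0.2   1.96 -0.    0.98 -0.11]
1 turn [1.7, -5.6, -1.1] shift [-14.8, -17.1, 2.9]   | world [0.517 0.037 0.118] step 22.8 5.9
2 turn [3.1, -11.1, -2.4] shift [-29.9, -31.9, 2.7]   | world [0.499 0.032 0.108] step 21.1 5.9
3 turn [4.1, -16.7, -4.0] shift [-44.7, -44.3, -0.5]   | world [0.483 0.024 0.101] step 19.6 5.8
4 turn [4.7, -22.2, -5.8] shift [-58.9, -54.0, -6.4]   | world [0.469 0.014 0.095] step 18.2 5.8
5 turn [5.0, -27.5, -7.8] shift [-72.0, -61.0, -14.7]   | world [0.457 0.002 0.091] step 17.0 5.7
6 turn [-0.1, -5.4, -2.0] shift [-14.2, -6.8, -3.4]   | world [ 0.448 -0.011  0.09 ] step 16.1 5.7
7 turn [-0.6, -10.6, -4.1] shift [-28.0, -11.1, -9.3]   | world [ 0.441 -0.025  0.091] step 15.5 5.7
8 turn [-1.4, -15.7, -6.3] shift [-40.7, -12.8, -17.5]   | world [ 0.438 -0.04   0.094] step 15.3 5.7
9 turn [-2.6, -20.7, -8.7] shift [-52.1, -12.2, -27.8]   | world [ 0.436 -0.054  0.1  ] step 15.3 5.6
```

>>> carry_out --plan '[[[1.7,-5.6,-1],[-15,-17,2],0],[[3,-11,-2.4],[-30,-32,0],0],[[4,-16.7,-4],[-45,-44,-4],0],[[4.7,-22,-5.8],[-59,-54,-10],0],[[5,-27.5,-7.8],[-72,-61,-18],0]]'

```text
t: 16.12
tcp_pos: [0.4567, -0.0008, 0.0938]
orientation: [-3.068, -0.357, 1.391]
force: [-0.1, 0.6, -0.4]
width: 0.047
```

>>> carry_out --plan '[[[0,-5.4,-2],[-14,-7,-3],0],[[-0.6,-10.6,-4],[-28,-11,-9],0],[[-1.4,-15.7,-6.3],[-41,-13,-17],0],[[-2.6,-20.7,-8.7],[-52,-12,-26],0],[[-2.6,-20.7,-8.7],[-52,-12,-26],0]]'

```text
t: 16.53
tcp_pos: [0.4372, -0.056, 0.1015]
orientation: [3.136, -0.0, 1.558]
force: [0.1, 0.6, -0.1]
width: 0.0471
```

>>> carry_out --plan '[[[0,0,0],[0,0,0],0]]'

```text
t: 16.62
tcp_pos: [0.4372, -0.0548, 0.1008]
orientation: [3.138, -0.007, 1.554]
force: [-1.3, 0.2, 0.5]
width: 0.047
```

```bash
python3 mv.py .4365 -.054 .06 180 0 89.3; python3 snap.py pics/b1.png 160 180 190 210 60
```

```text
t 16.62 tcp [ 0.4372 -0.0548  0.1008] [179.8  -0.4  89.1] F [-1.3  0.2  0.5] w 0.047 q [-0.21  0.22  1.95  0.01  0.97 -0.2 ]
turn [ 0.18 -0.41 -0.24] shift [ 0.5 -0.9 40.8] rows 0.0711380648829671 0.9794099984356405
```

View pics/b1.png

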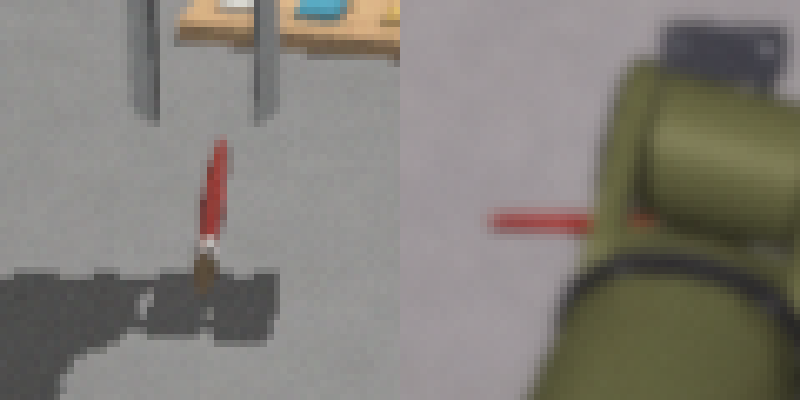

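>>> carry_out --plan '[[[0,0,0],[0.5,-1,30],0],[[0.2,-0.4,0],[0.5,-1,55],0],[[0.2,-0.4,0],[0.5,-1,70],0],[[0.2,-0.4,0],[0.5,-1,76.5],0],[[0.2,-0.4,0],[0.5,-1,76.5],0]]'

```text
t: 17.13
tcp_pos: [0.4362, -0.0543, 0.0231]
orientation: [-3.138, 0.0, 1.554]
force: [0.2, -0.1, 0.3]
width: 0.0471
```

```bash
python3 mv.py .4365 -.054 .024 180 0 89.3; python3 snap.py pics/b2.png 160 180 190 210 60
```

```text
t 17.13 tcp [ 0.4362 -0.0543  0.0231] [-179.8    0.    89. ] F [ 0.2 -0.1  0.3] w 0.0471 q [-0.21  0.37  1.99 -0.    0.79 -0.19]
turn [-0.18  0.02 -0.26] shift [ 0.3  0.3 -0.9] rows 0.04422216614804249 0.023136589791545106
```

View pics/b2.png

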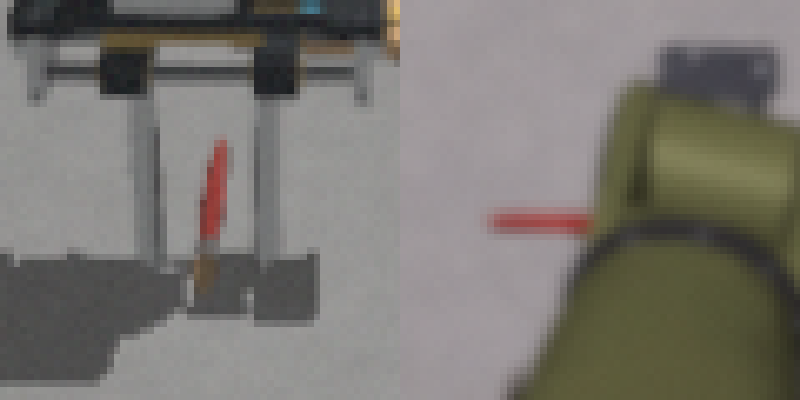

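>>> carry_out --plan '[[[0,0,0],[2.5,0,-1],-1],[[0,0,0],[2.5,0,-1],-1],[[0,0,0],[2.5,0,-1],-1],[[0,0,0],[2.5,0,-1],-1],[[0,0,0],[2.5,0,-1],-1]]'

```text
t: 17.65
tcp_pos: [0.4368, -0.0519, 0.0252]
orientation: [3.142, 0.002, 1.555]
force: [0.7, -0.8, 0.3]
width: 0.0166
```

>>> carry_out --plan '[[[0,0,0],[0,0,0],-1],[[0,0,0],[0,0,0],-1],[[0,0,0],[0,0,-20],-1],[[0,0,0],[0,0,-55],-1],[[0,0,0],[0,0,-90],-1]]'

```text
t: 18.07
tcp_pos: [0.436, -0.0515, 0.1156]
orientation: [-3.139, 0.002, 1.555]
force: [0.9, -0.2, -0.1]
width: 0.0114
```

```bash
python3 mv.py .4365 -.054 .024 180 0 89.3; python3 snap.py pics/b3.png 140 180 170 210 60; python3 - <<'E'
from h import *
print(plane("top",(152,219),.127))
E
```

```text
t 18.07 tcp [ 0.436  -0.0515  0.1156] [-179.8    0.1   89.1] F [ 0.9 -0.2 -0.1] w 0.0114 q [-0.2   0.19  1.94 -0.    1.01 -0.18]
turn [-0.16  0.09 -0.19] shift [-2.3  0.8 91.6] rows 0.036161303819702936 2.197169617878792
[0.70023414 0.09605618 0.127     ]
```

View pics/b3.png

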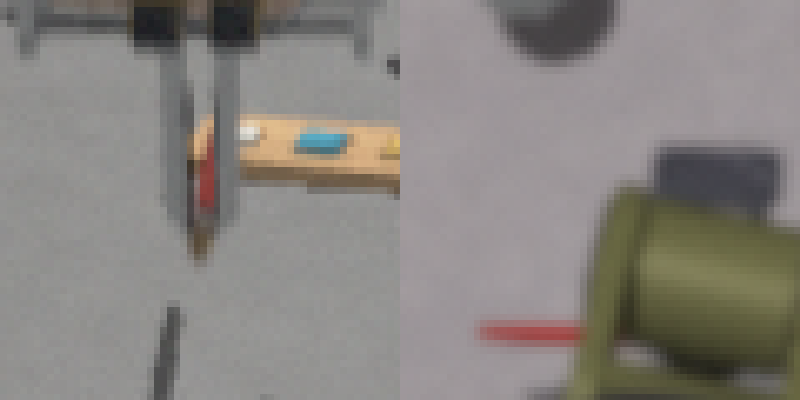

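```bash
python3 - <<'E'
from jp import *
R=tool(np.radians(45),15,-1)
G=np.array([.681+.030,.0655+.008,.25]);zt=R.as_matrix()[:,2]
for ph in(30,45):
  R=tool(np.radians(ph),15,-1);zt=R.as_matrix()[:,2]
  for z in(.25,.147):
    g=G.copy();g[2]=z
    for q0 in([-.3,.5,1.86,1.73,1.05,2.3],[-.2,.4,2.,2.1,.9,2.1]):
        q,e=ik(g-.0189*zt,R,q0);print(ph,z,q.round(2),e)
R=tool(np.radians(45),15,-1);zt=R.as_matrix()[:,2]
path(G-.0189*zt,R,[[-.3,.5,1.86,1.73,1.05,2.3]],26)
E
```

```text
30 0.25 [-0.19  0.37  1.99  2.05  0.8   2.27] 1.6171786132446186e-12
30 0.25 [-0.19  0.37  1.99  2.05  0.8   2.27] 1.9007254103975408e-10
30 0.147 [-0.19  0.63  1.97  2.23  0.93  2.  ] 2.252275449476926e-10
30 0.147 [-0.19  0.63  1.97  2.23  0.93  2.  ] 1.1102230246251565e-15
45 0.25 [-0.3   0.48  1.81  1.69  1.04  2.46] 6.122047313539269e-13
45 0.25 [-0.3   0.48  1.81  1.69  1.04  2.46] 2.1721791032547344e-12
45 0.147 [-0.3   0.71  1.79  1.81  1.07  2.22] 1.1102230246251565e-15
45 0.147 [-0.3   0.71  1.79  1.81  1.07  2.22] 4.957527166560283e-10
t 18.1667 q [-0.2   0.19  1.94 -0.    1.01 -0.18] -> [-0.3   0.48  1.81  1.69  1.04  2.46]
1 turn [0.0, 3.2, 8.0] shift [13.5, 3.6, 2.7]   | world [ 0.443 -0.039  0.117] step 14.2 8.6
2 turn [0.3, 6.4, 16.1] shift [26.8, 7.9, 4.5]   | world [ 0.447 -0.025  0.115] step 14.1 8.6
3 turn [0.9, 9.5, 24.1] shift [39.8, 12.9, 5.5]   | world [ 0.453 -0.012  0.114] step 14.0 8.7
4 turn [1.9, 12.7, 32.1] shift [52.5, 18.6, 5.5]   | world [0.458 0.    0.114] step 13.9 8.7
5 turn [3.1, 15.8, 40.1] shift [64.7, 24.9, 4.7]   | world [0.465 0.012 0.115] st
[... 1294 characters left out ...]
11 0.099 0.194] step 15.2 8.7
20 turn [15.8, -0.6, 40.6] shift [45.7, -58.3, -8.2]   | world [0.623 0.097 0.203] step 15.5 8.7
21 turn [3.0, -1.0, 8.1] shift [1.6, -15.6, -0.6]   | world [0.636 0.094 0.212] step 15.7 8.7
22 turn [5.8, -2.2, 16.3] shift [4.0, -31.4, -2.1]   | world [0.649 0.09  0.221] step 16.0 8.7
23 turn [8.6, -3.8, 24.4] shift [7.2, -47.2, -4.6]   | world [0.661 0.084 0.229] step 16.3 8.7
24 turn [11.3, -5.6, 32.4] shift [11.2, -62.9, -7.9]   | world [0.674 0.078 0.238] step 16.6 8.7
25 turn [13.9, -7.8, 40.4] shift [16.1, -78.5, -12.2]   | world [0.686 0.07  0.247] step 16.9 8.7
26 turn [2.2, -2.2, 8.1] shift [-6.4, -15.9, -1.1]   | world [0.698 0.061 0.255] step 17.2 8.7
```

```bash
python3 - <<'E'
from jp import *
R=tool(np.radians(38),15,-1)
for X in([.56,-.05,.26],[.58,-.02,.26]):
    print(ik(np.array(X),R,[-.3,.5,1.86,1.73,1.05,2.3]))
path([.56,-.05,.26],R,[[-.3,.5,1.86,1.73,1.05,2.3]],32)
E
```

```text
(array([-0.6277,  0.2809,  2.1034,  1.5881,  1.1903,  2.3619]), np.float64(5.551115123125783e-16))
(array([-0.5375,  0.2812,  2.1029,  1.6549,  1.1284,  2.3587]), np.float64(9.436895709313829e-16))
t 18.1667 q [-0.2   0.19  1.94 -0.    1.01 -0.18] -> [-0.63  0.28  2.1   1.59  1.19  2.36]
1 turn [0.4, 2.5, 6.8] shift [6.8, -3.7, 2.8]   | world [ 0.435 -0.045  0.117] step 8.3 7.3
2 turn [1.0, 5.0, 13.7] shift [13.7, -6.8, 4.9]   | world [ 0.432 -0.038  0.114] step 7.9 7.3
3 turn [1.8, 7.4, 20.5] shift [20.7, -9.2, 6.5]   | world [ 0.43  -0.031  0.113] step 7.5 7.3
4 turn [2.7, 9.8, 27.3] shift [27.5, -10.9, 7.4]   | world [ 0.429 -0.024  0.112] step 7.2 7.3
5 turn [3.8, 12.2, 34.2] shift [34.3, -12.0, 7.7]   | world [ 0.428 -0.018  0.112] step 6.9 7.3
6 turn [1.2, 2.2, 6.8] shift [5.1, -4.0, 1.2]   | world [ 0.427 -0.011  0.112] step 6.6 7.3
7 turn [2.6, 4.4, 13.7] shift [10.5, -7.5, 1.8]   | world [ 0.427 -0.005  0.113] step 6.4 7.3
8 turn [4.1, 6.5, 20.5] shift [16.2, -10.3, 1.8]   | world [0.428 0.002 0.114] step 6.3 7.3
9 turn [5.7, 8.5, 27.3] shift [22.0, -12.5, 1.1]   | world [0.
[... 1523 characters left out ...]
] step 11.8 7.1
26 turn [2.8, -0.7, 6.5] shift [1.1, -11.3, -4.8]   | world [0.523 0.008 0.212] step 12.4 7.1
27 turn [5.5, -1.6, 12.9] shift [2.8, -22.8, -10.3]   | world [0.53  0.001 0.22 ] step 12.9 7.1
28 turn [8.2, -2.7, 19.3] shift [5.0, -34.4, -16.6]   | world [ 0.536 -0.007  0.228] step 13.4 7.0
29 turn [10.9, -4.0, 25.7] shift [7.7, -46.0, -23.7]   | world [ 0.543 -0.017  0.236] step 13.9 7.0
30 turn [13.5, -5.6, 32.0] shift [11.0, -57.5, -31.5]   | world [ 0.549 -0.027  0.244] step 14.3 7.0
31 turn [2.4, -1.7, 6.3] shift [-4.0, -13.1, -5.7]   | world [ 0.555 -0.038  0.252] step 14.8 7.0
32 turn [4.8, -3.6, 12.6] shift [-7.6, -26.5, -12.1]   | world [ 0.56 -0.05  0.26] step 15.3 6.9
```

>>> carry_out --plan '[[[0.4,2.5,6.6],[7,-4,-10],-1],[[1,5,13.3],[14,-7,-22],-1],[[1.8,7.4,20],[20,-9,-34],-1],[[2.7,9.8,26.6],[27,-11,-46],-1],[[3.8,12.2,33.3],[33,-12,-58],-1]]'

```text
t: 18.58
tcp_pos: [0.425, -0.0179, 0.173]
orientation: [-3.016, -0.181, 0.955]
force: [0.2, 0.2, -0.3]
width: 0.0114
```

```bash
cat > pb.py <<'E'
from jp import *
R=tool(np.radians(38),15,-1)
path([.56,-.05,.26],R,[[-.6,.28,2.1,1.6,1.19,2.3]],int(sys.argv[1]))
E
python3 pb.py 27
```

```text
t 18.5833 q [-0.25  0.1   1.91  0.23  1.2   0.26] -> [-0.63  0.28  2.1   1.59  1.19  2.36]
1 turn [1.3, 2.4, 6.5] shift [5.8, -3.9, 3.6]   | world [ 0.425 -0.01   0.171] step 7.8 7.0
2 turn [2.8, 4.7, 13.0] shift [11.8, -7.3, 6.4]   | world [ 0.426 -0.003  0.17 ] step 7.4 7.1
3 turn [4.5, 6.9, 19.5] shift [18.0, -10.0, 8.5]   | world [0.427 0.004 0.169] step 7.1 7.1
4 turn [6.2, 9.0, 26.0] shift [24.2, -12.1, 10.0]   | world [0.429 0.01  0.169] step 6.8 7.1
5 turn [8.2, 11.1, 32.5] shift [30.6, -13.6, 10.8]   | world [0.431 0.016 0.17 ] step 6.5 7.1
6 turn [2.0, 1.9, 6.6] shift [4.8, -3.9, 1.6]   | world [0.434 0.022 0.171] step 6.4 7.1
7 turn [4.1, 3.6, 13.2] shift [10.0, -7.3, 2.4]   | world [0.438 0.027 0.172] step 6.3 7.1
8 turn [6.3, 5.2, 19.8] shift [15.5, -10.2, 2.6]   | world [0.442 0.031 0.175] step 6.3 7.1
9 turn [8.6, 6.7, 26.4] shift [21.4, -12.4, 2.1]   | world [0.446 0.035 0.177] step 6.3 7.2
10 turn [11.0, 8.1, 33.0] shift [27.5, -14.1, 0.9]   | world [0.451 0.038 0.18 ] step 6.5 7.2
11 turn [2.4, 1.2, 6.6] shift [4.9, -4.6, -0.5]   | world [0.456 0.04  0.184] step 6.7
[... 839 characters left out ...]
] step 10.7 7.2
21 turn [2.8, -0.5, 6.6] shift [3.4, -9.9, -3.9]   | world [0.523 0.012 0.231] step 11.2 7.2
22 turn [5.6, -1.1, 13.2] shift [7.4, -19.9, -8.6]   | world [0.53  0.004 0.236] step 11.7 7.2
23 turn [8.4, -2.0, 19.7] shift [12.0, -29.9, -14.1]   | world [ 0.537 -0.005  0.241] step 12.3 7.2
24 turn [11.2, -3.0, 26.2] shift [17.2, -39.8, -20.3]   | world [ 0.543 -0.015  0.246] step 12.8 7.2
25 turn [13.9, -4.2, 32.7] shift [23.1, -49.6, -27.3]   | world [ 0.549 -0.026  0.251] step 13.4 7.2
26 turn [2.6, -1.4, 6.5] shift [-0.6, -12.9, -5.2]   | world [ 0.555 -0.037  0.256] step 13.9 7.1
27 turn [5.1, -3.0, 13.0] shift [-0.7, -26.0, -11.2]   | world [ 0.56 -0.05  0.26] step 14.4 7.1
```

>>> carry_out --plan '[[[1.3,2.4,6.5],[6,-4,-2],-1],[[2.8,4.7,13],[12,-7,-4],-1],[[4.5,6.9,19.5],[18,-10,-6],-1],[[6.2,9,26],[24,-12,-8],-1],[[8.2,11.1,32.5],[31,-14,-10],-1]]'

```text
t: 19.0
tcp_pos: [0.4312, 0.0124, 0.1896]
orientation: [-2.742, -0.221, 0.345]
force: [0.1, 0.8, -0.6]
width: 0.0114
```

>>> carry_out --plan '[[[2,1.9,6.6],[5,-4,0],-1],[[4.1,3.6,13.2],[10,-7,0],-1],[[6.3,5.2,19.8],[15.5,-10,0],-1],[[8.6,6.7,26.2],[21,-12,0],-1],[[11,8,32.6],[27.5,-14,0],-1]]'

```text
t: 19.42
tcp_pos: [0.4509, 0.0332, 0.2007]
orientation: [-2.467, -0.045, -0.219]
force: [0.9, 0.1, 0.3]
width: 0.0116
```

```bash
python3 pb.py 17; python3 snap.py pics/b4.png 60 170 110 180 120
```

```text
t 19.4167 q [-0.36  0.11  1.95  0.72  1.24  1.11] -> [-0.63  0.28  2.1   1.59  1.19  2.36]
1 turn [2.6, 1.1, 6.5] shift [4.6, -4.4, 0.7]   | world [0.456 0.036 0.203] step 6.4 7.1
2 turn [5.2, 2.0, 13.1] shift [9.7, -8.5, 0.7]   | world [0.462 0.038 0.206] step 6.6 7.1
3 turn [7.9, 2.8, 19.6] shift [15.5, -12.2, -0.1]   | world [0.468 0.039 0.209] step 6.9 7.1
4 turn [10.6, 3.4, 26.2] shift [21.8, -15.4, -1.5]   | world [0.474 0.039 0.212] step 7.2 7.1
5 turn [13.4, 4.0, 32.7] shift [28.6, -18.0, -3.7]   | world [0.481 0.039 0.216] step 7.6 7.2
6 turn [2.8, 0.4, 6.6] shift [5.0, -6.1, -1.4]   | world [0.488 0.037 0.22 ] step 8.0 7.2
7 turn [5.6, 0.6, 13.2] shift [10.7, -12.1, -3.6]   | world [0.495 0.034 0.224] step 8.5 7.2
8 turn [8.4, 0.7, 19.8] shift [17.0, -17.8, -6.5]   | world [0.502 0.03  0.228] step 9.0 7.2
9 turn [11.3, 0.6, 26.4] shift [24.0, -23.2, -10.2]   | world [0.509 0.025 0.232] step 9.6 7.2
10 turn [14.3, 0.4, 32.9] shift [31.6, -28.1, -14.6]   | world [0.516 0.02  0.236] step 10.1 7.2
11 turn [2.9, -0.4, 6.6] shift [4.2, -9.2, -3.3]   | world [0.523 0.013 0.24 ] step 10.7 7.2
12 turn [5.7, -1.0, 13.2] shift [9.0, -18.5, -7.4]   | world [0.53  0.005 0.244] step 11.2 7.2
13 turn [8.6, -1.7, 19.8] shift [14.6, -27.7, -12.3]   | world [ 0.537 -0.004  0.248] step 11.8 7.2
14 turn [11.4, -2.6, 26.3] shift [20.8, -36.8, -18.0]   | world [ 0.543 -0.014  0.251] step 12.4 7.2
15 turn [14.3, -3.7, 32.8] shift [27.8, -45.6, -24.5]   | world [ 0.549 -0.025  0.254] step 13.0 7.2
16 turn [2.7, -1.2, 6.6] shift [1.0, -12.6, -4.8]   | world [ 0.555 -0.037  0.257] step 13.5 7.2
17 turn [5.4, -2.7, 13.1] shift [2.6, -25.4, -10.5]   | world [ 0.56 -0.05  0.26] step 14.1 7.2
```

View pics/b4.png

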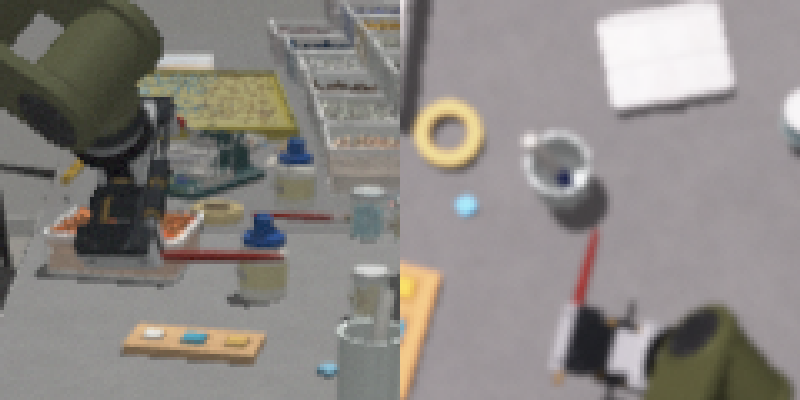

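>>> carry_out --plan '[[[2.6,1.1,6.5],[5,-4,0],-1],[[5.2,2,13],[10,-8,0],-1],[[7.9,2.8,19.5],[15,-12,0],-1],[[10.6,3.4,26],[22,-15,-1],-1],[[13.4,4,32.5],[28,-18,-3],-1]]'

```text
t: 19.93
tcp_pos: [0.4802, 0.0392, 0.2158]
orientation: [-2.288, 0.3, -0.673]
force: [-0.3, -0.5, 0.3]
width: 0.0118
```

>>> carry_out --plan '[[[2.8,0.4,6.5],[5,-6,-1],-1],[[5.6,0.6,13],[11,-12,-4],-1],[[8.4,0.7,19.5],[17,-18,-7],-1],[[11.3,0.6,26],[24,-23,-10],-1],[[14.3,0.4,32.5],[31,-28,-15],-1]]'

```text
t: 20.35
tcp_pos: [0.5149, 0.0207, 0.2362]
orientation: [-2.248, 0.737, -1.094]
force: [0.3, 0.7, 0.4]
width: 0.0116
```

```bash
python3 pb.py 8
```

```text
t 20.35 q [-0.48  0.18  1.99  1.22  1.21  1.92] -> [-0.63  0.28  2.1   1.59  1.19  2.36]
1 turn [2.5, -0.4, 5.9] shift [3.8, -8.1, -2.9]   | world [0.521 0.015 0.24 ] step 9.4 6.4
2 turn [4.9, -1.0, 11.8] shift [8.1, -16.3, -6.3]   | world [0.527 0.008 0.243] step 9.9 6.4
3 turn [7.4, -1.6, 17.6] shift [13.0, -24.4, -10.4]   | world [0.534 0.    0.246] step 10.3 6.4
4 turn [9.9, -2.3, 23.5] shift [18.4, -32.5, -15.1]   | world [ 0.539 -0.008  0.25 ] step 10.8 6.4
5 turn [12.5, -3.1, 29.3] shift [24.5, -40.4, -20.5]   | world [ 0.545 -0.018  0.253] step 11.3 6.4
6 turn [2.5, -0.9, 5.8] shift [1.4, -10.9, -4.1]   | world [ 0.551 -0.028  0.255] step 11.7 6.4
7 turn [5.0, -2.0, 11.7] shift [3.4, -21.9, -8.9]   | world [ 0.555 -0.038  0.258] step 12.2 6.4
8 turn [7.5, -3.1, 17.5] shift [6.0, -32.9, -14.3]   | world [ 0.56 -0.05  0.26] step 12.6 6.4
```

>>> carry_out --plan '[[[2.5,-0.4,5.9],[4,-8,-3],-1],[[4.9,-1,11.8],[8,-16,-6],-1],[[7.4,-1.6,17.6],[13,-24,-10],-1],[[9.9,-2.3,23.5],[18,-32,-15],-1],[[12.5,-3.1,29.3],[24,-40,-20],-1]]'

```text
t: 20.77
tcp_pos: [0.5449, -0.017, 0.2526]
orientation: [-2.488, 1.146, -1.651]
force: [-0.1, -0.6, -0.8]
width: 0.0112
```

>>> carry_out --plan '[[[2.5,-0.9,5.8],[1.5,-11,-4],-1],[[5,-2,11.7],[3.5,-22,-9],-1],[[7.5,-3.1,17.5],[6,-33,-14],-1],[[7.5,-3.1,17.5],[6,-33,-14],-1]]'

```text
t: 21.1
tcp_pos: [0.56, -0.0496, 0.2597]
orientation: [3.14, 1.308, -2.481]
force: [0.5, 0.4, -0.0]
width: 0.0111
```

```bash
python3 snap.py pics/b5.png 60 200 110 180 120; python3 goal.py 38 15 -1 .713 .0705 .255 .0189
```

```text
t 21.2 tcp [ 0.5597 -0.0486  0.2599] [-178.7   74.9 -140.5] F [-0.2  0.9 -0.1] w 0.0114 q [-0.58  0.22  2.02  1.56  1.15  2.51]
turn [ 0.17 -0.11  0.39] shift [-45.8  -1.3 169.7] rows 0.0620767433278122 4.21632760861324
```

View pics/b5.png

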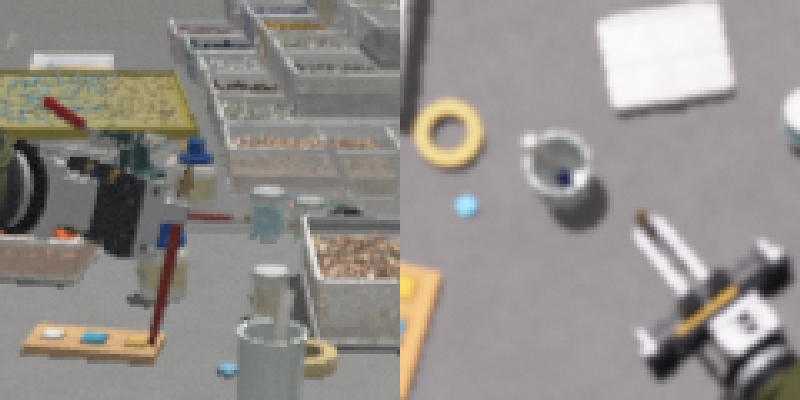

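```bash
python3 goal.py 30 15 -1 .7140 .0666 .255 .0189
```

```text
t 21.2 tcp [ 0.5597 -0.0486  0.2599] [-178.7   74.9 -140.5] F [-0.2  0.9 -0.1] w 0.0114 q [-0.58  0.22  2.02  1.56  1.15  2.51]
turn [ 7.9  -0.09  2.47] shift [-45.4  -2.5 168.4] rows 1.1560926248286387 4.182077792899225
```

>>> carry_out --plan '[[[4,0,1.2],[-5,0,18],-1],[[7.9,0,2.5],[-14,-1,53],-1],[[7.9,0,2.5],[-25,-1.5,92],-1],[[7.9,0,2.5],[-36,-2,131],-1],[[7.9,0,2.5],[-45,-2.5,168],-1]]'

```text
t: 21.62
tcp_pos: [0.6996, 0.059, 0.261]
orientation: [-3.14, 1.309, -2.616]
force: [-0.3, -1.3, 0.1]
width: 0.0115
```

>>> carry_out --plan '[[[0,0,0],[0,0,0],-1],[[0,0,0],[0,0,0],-1]]'

```text
t: 21.78
tcp_pos: [0.6986, 0.0587, 0.2598]
orientation: [3.137, 1.308, -2.62]
force: [-0.8, -0.4, -0.5]
width: 0.0114
```

```bash
python3 goal.py 30 15 -1 .7140 .0666 .20 .0189; python3 snap.py pics/b6.png 100 220 120 190 80; python3 - <<'E'
from mv import *
s=arm.read_state();R=Ro.from_euler("xyz",s["orientation"])
b=s["tcp_pos"]+R.apply([.1345,0,.0189]);print("butt",b,proj("side",b),proj("top",b))
E
```

```text
t 21.78 tcp [0.6986 0.0587 0.2598] [ 179.7   74.9 -150.1] F [-0.8 -0.4 -0.5] w 0.0114 q [-0.2   0.37  1.82  1.88  0.74  2.51]
turn [ 0.14 -0.08 -0.03] shift [53.3 -1.  13.3] rows 0.023082268908964275 1.318259447322913
butt [0.6832 0.0486 0.1252] [[152.3541 282.3353]] [[156.6507 231.2123]]
```

View pics/b6.png

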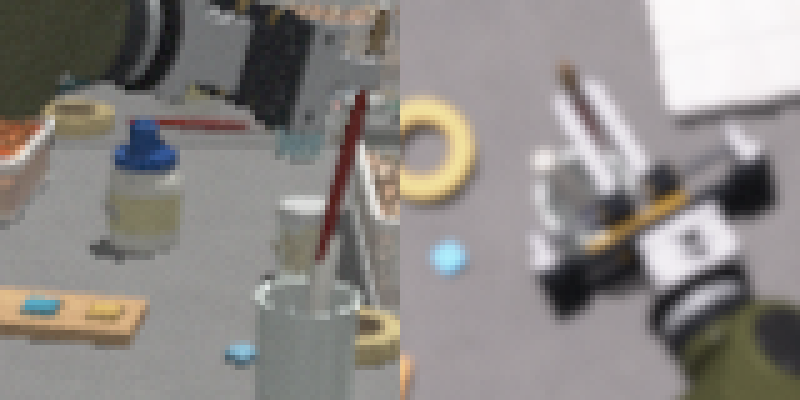

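```bash
python3 goal.py 30 15 -1 .7125 .0666 .147 .0189
```

```text
t 21.88 tcp [0.6979 0.0566 0.26  ] [ 179.4   74.9 -150.7] F [-0.4 -0.3  0.6] w 0.0114 q [-0.2   0.37  1.82  1.88  0.74  2.51]
turn [-0.04 -0.08 -0.18] shift [104.6   1.1  27.5] rows 0.028076133095708066 2.593270950921567
```

>>> carry_out --plan '[[[0,0,0],[20,0,5],-1],[[0,0,0],[42,0,11],-1],[[0,0,0],[62,0,16],-1],[[0,0,0],[80,0,20],-1],[[0,0,0],[90,0,23],-1]]'

```text
t: 22.3
tcp_pos: [0.6962, 0.055, 0.1656]
orientation: [3.124, 1.307, -2.639]
force: [-0.8, -1.3, 2.5]
width: 0.0115
```

>>> carry_out --plan '[[[0,0,0],[5,0,1.5],-1],[[0,0,0],[10,0,2.5],-1],[[0,0,0],[13,0,3.5],-1],[[0,0,0],[13,0,3.5],-1]]'

```text
t: 22.63
tcp_pos: [0.6971, 0.056, 0.1541]
orientation: [3.123, 1.309, -2.639]
force: [-0.5, -0.2, -1.0]
width: 0.0116
```

```bash
python3 goal.py 30 15 -1 .7125 .0666 .147 .0189; python3 snap.py pics/b7.png 100 220 120 190 80
```

```text
t 22.63 tcp [0.6971 0.056  0.1541] [ 178.9   75.  -151.2] F [-0.5 -0.2 -1. ] w 0.0116 q [-0.2   0.56  1.86  2.09  0.83  2.21]
turn [-0.12 -0.02 -0.32] shift [2.1 1.5 0.9] rows 0.04744970172023707 0.06524736598375146
```

View pics/b7.png

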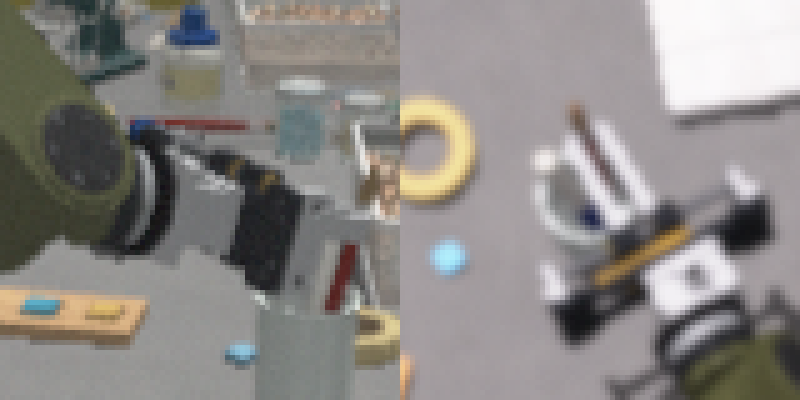

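>>> carry_out --plan '[[[0,0,0],[2,0,0.5],-1],[[0,0,0],[2,0,0.5],-0.45],[[0,0,0],[2,0,0.5],-0.45],[[0,0,0],[2,0,0.5],-0.45],[[0,0,0],[2,0,0.5],-0.45]]'

```text
t: 23.15
tcp_pos: [0.6972, 0.0563, 0.1521]
orientation: [3.121, 1.309, -2.641]
force: [0.7, -0.9, 0.6]
width: 0.0255
```

>>> carry_out --plan '[[[0,0,0],[0,0,-8],-0.45],[[0,0,0],[0,0,-30],-0.45],[[0,0,0],[0,0,-65],-0.45],[[0,0,0],[-20,0,-100],-0.4],[[0,0,0],[-40,0,-135],-0.4]]'

```text
t: 23.57
tcp_pos: [0.5912, -0.0041, 0.225]
orientation: [3.113, 1.306, -2.649]
force: [0.5, -0.5, 0.4]
width: 0.0283
```

```bash
python3 mv.py .45 -.1 .3 180 0 0; python3 snap.py pics/b8.png 100 220 120 190 80
```

```text
t 23.57 tcp [ 0.5912 -0.0041  0.225 ] [ 178.3   74.8 -151.8] F [ 0.5 -0.5  0.4] w 0.0283 q [-0.4   0.26  2.08  1.84  0.93  2.38]
turn [ -93.83   25.47 -122.88] shift [ -28.   -12.5 -183.9] rows 21.88352356191016 4.470901750705008
```

View pics/b8.png

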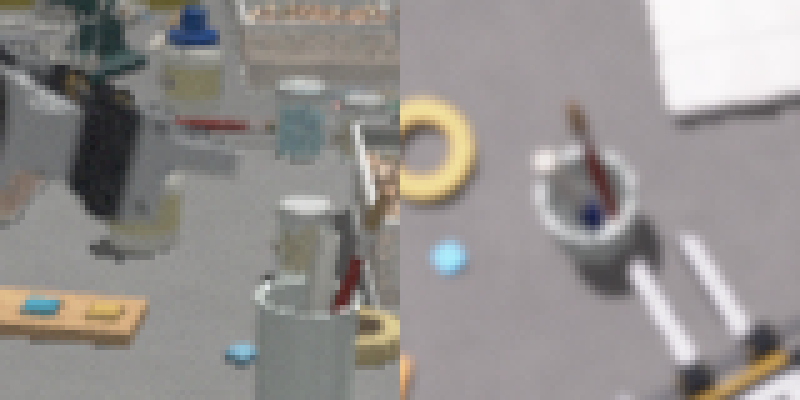

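>>> carry_out --plan '[[[0,0,0],[-10,0,-20],-0.4],[[0,0,0],[-20,0,-40],-0.4],[[0,0,0],[-20,0,-40],-0.4],[[0,0,0],[-20,0,-40],-0.4],[[0,0,0],[-20,0,-40],-0.4]]'

```text
t: 24.08
tcp_pos: [0.5646, -0.0203, 0.2547]
orientation: [3.12, 1.308, -2.642]
force: [-1.0, 1.0, -1.1]
width: 0.0284
```

```bash
python3 - <<'E'
from mv import *
s=arm.read_state();print(s["t"],s["tcp_pos"],s["width"],s["force"])
a=arm.read_camera("side");b=arm.read_camera("top")
A=cv2.resize(a[130:230,195:320,::-1],(500,400),interpolation=0);B=cv2.resize(b[130:230,160:235,::-1],(300,400),interpolation=0)
cv2.imwrite("pics/f1.png",np.hstack([A,B]))
d0=np.load("top0.npy").astype(int)
print("cup rim shift (phase corr), top:")
for n,sl in(("tape",(slice(135,165),slice(180,208))),("smalltile",(slice(165,178),slice(194,206))),("jar_a",(slice(135,160),slice(292,312)))):
    print(n,np.abs(b[sl].astype(int)-d0[sl]).mean())
E
```

```text
24.0833 [ 0.5646 -0.0203  0.2547] 0.028406145101553006 [-0.9986  0.9726 -1.0541]
cup rim shift (phase corr), top:
tape 2.03531746031746
smalltile 2.1858974358974357
jar_a 1.8006666666666666
```

View pics/f1.png

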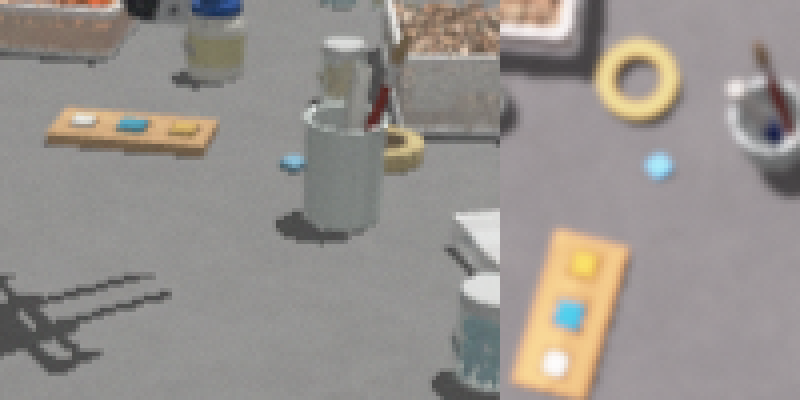

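```bash
python3 -c "
from rig import arm
print(arm.finish_job())"
```

```text
the job is handed in; nothing more can be done
None
```

The job is done and handed in at about 24 s of the 72 s allowed. I laid the larger blue tile in the empty seat and pressed it, then stood the marker in the cup. The red brush went in last, bristles up.

**Last checks:**
- **Tile:** it sits midway between the two end tiles in the top view. When pressed, the fingertips stopped at about 16 mm, the level height. The press peaked at 44 N through the closed fingertips. That is above the 40 N limit, which is stated for the arm and the gripper's body; the wrist stayed far below 120 N.
- **Marker and brush:** both lean inside the upright cup with the gripper clear of them. I only compared the cup's position by eye, and it looks unmoved.
- **Bystanders:** image patches of the tape, the small tile and jar_a match the first picture. I did not check the other bystanders numerically.

**Disagreement:** the side camera showed the gripper about 2–3 mm further along +x than the arm reported. I corrected for it when placing the tile and allowed for it at the cup.

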